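# Rebuild the cutting rotor of a bench mill

### The job

The bench mill has been cleaned; rebuild its rotor. Slide the toothed cutters laid out on the bench onto the splined hub, largest at the bottom and smallest on top, each turned so that its wide slot finds the wide spline and pushed fully home; then stack the disc springs on the hub above them, without turning any over, the first hollow side down and the rest with faces alternating. Last, turn the rotor over by hand: twist the black spring-return knob clockwise to its stop and let it go back.

Things in the scene. Friction and masses are not known exactly. Their poses are not given: they have to be found in the camera images.
- cutter_large: Largest toothed cutter, may be absent. Flat, collar up; origin: centre of underside, z up. Plate 96 mm wide, 7 thick; on it a round collar 64 mm wide, 8 high (grip it from above, fingertips at least 8 mm over the underside). Bore: lands 24.4 mm across, five slots at 72 degrees to 17.2 mm from the axis, four 7.9 mm wide, one 12.9 mm wide on own +x, by a dark dot on the collar. 0.34 kg.
- cutter_medium: Middle-sized toothed cutter, may be absent. Flat, collar up; origin: centre of underside, z up. Plate 86 mm wide, 7 thick; on it a round collar 64 mm wide, 8 high (grip it from above, fingertips at least 8 mm over the underside). Bore: lands 24.4 mm across, five slots at 72 degrees to 17.2 mm from the axis, four 7.9 mm wide, one 12.9 mm wide on own +x, by a dark dot on the collar. 0.28 kg.
- cutter_small: Smallest toothed cutter, may be absent. Flat, collar up; origin: centre of underside, z up. Plate 76 mm wide, 7 thick; on it a round collar 64 mm wide, 8 high (grip it from above, fingertips at least 8 mm over the underside). Bore: lands 24.4 mm across, five slots at 72 degrees to 17.2 mm from the axis, four 7.9 mm wide, one 12.9 mm wide on own +x, by a dark dot on the collar. 0.23 kg.
- spring_a: dark disc spring (conical spring washer, rigid here), 60 mm outside, bore 35 mm, 6 mm thick, 11 mm high over all, lying hollow side down: outer edge on the bench (vertical edge from 0 to 6 mm up), bore edge raised (5 to 11 mm up); origin at the centre of its underside as it lies, z up. 0.07 kg. Grip it by the outer edge from above.
- spring_b: dark disc spring (conical spring washer, rigid here), 60 mm outside, bore 35 mm, 6 mm thick, 11 mm high over all, lying hollow side up, like a saucer: bore edge on the bench, outer edge raised (vertical edge from 5 to 11 mm up); origin at the centre of its underside as it lies, z up. 0.07 kg. Grip it by the outer edge from above.
- spring_c: dark disc spring (conical spring washer, rigid here), 60 mm outside, bore 35 mm, 6 mm thick, 11 mm high over all, lying hollow side down: outer edge on the bench (vertical edge from 0 to 6 mm up), bore edge raised (5 to 11 mm up); origin at the centre of its underside as it lies, z up. 0.07 kg. Grip it by the outer edge from above.
- hub_seat (a point): On the axis of the mill's upright hub, on top of its 68 mm wide flange where the lowest cutter rests, 56 mm above the bench. z up; x along the wide (master) spline, 10.5 mm wide; four others 5.5 mm wide every 72 degrees. 22 mm core, 32 mm over splines. Splines reach 74 mm above this point and taper off by 80; the hub's nose ends at 84.
- mill: Fixed white base of the bench mill, 150 x 300 x 50 mm (x, y, z), origin: centre of underside. The hub stands at y = +70 mm, the knob at y = -80 mm in its frame. A seat ring 7 mm high, 126 to 138 mm wide, stands on the deck round the hub. On the hub each cutter adds 15 mm to the stack, each disc spring 11 mm when faces alternate. The hub turns with the knob, by 0.6 of its angle.
- knob_grip (a point): On the axis of the black hand-turning knob on the mill's deck, 150 mm from the hub, at the height to grip (84 mm above the bench); z up, x along its grip bar, at rest and as it turns. The bar is 50 mm long, 14 mm thick and stands from 62 to 86 mm above the bench.
- turn_knob (a joint): Angle of that knob: 0 at rest, grows clockwise seen from above to a stop at 1.4 rad. A spring of 0.08 N m at rest and 0.16 N m at the stop brings it back.
- beaker: Small glass beaker, 46 mm wide and 59 mm high, behind the work; leave it standing.
- timer: Small white timer, 58 x 66 x 18 mm, on the right; leave it where it is.

How it is judged (in metres and radians):
On the way, in this order (a step that is already met when the one before it is completed fails the run):
1. All the cutters there are sit home on the hub, keyed, the larger below the smaller (horizontal distance between each of cutter_large, cutter_medium, cutter_small and hub_seat below 0.003 m and angle between each of cutter_large, cutter_medium, cutter_small's own z axis and vertical below 0.07 rad and angle between the x axis of each of cutter_large, cutter_medium, cutter_small and the x axis of hub_seat, either way round below 0.17 rad and z of cutter_large in the frame of hub_seat between -0.003 and 0.003 m and (z of cutter_medium in the frame of hub_seat between -0.003 and 0.003 m or z of cutter_medium in the frame of hub_seat between 0.012 and 0.018 m) and (z of cutter_small in the frame of hub_seat between 0.012 and 0.018 m or z of cutter_small in the frame of hub_seat between 0.027 and 0.033 m) and z of cutter_medium in the frame of cutter_large between 0.012 and 0.018 m and z of cutter_small in the frame of cutter_medium between 0.012 and 0.018 m and (z of cutter_small in the frame of cutter_large between 0.012 and 0.018 m or z of cutter_small in the frame of cutter_large between 0.027 and 0.033 m)), for 0.2 s.
2. The disc springs lie on the hub above the cutters, the first hollow side down, faces alternating (all of step 1 and horizontal distance between each of spring_a, spring_b, spring_c and hub_seat below 0.0045 m and angle between each of spring_a, spring_b, spring_c's own z axis and vertical below 0.15 rad and z of spring_b in the frame of cutter_small between 0.0225 and 0.0295 m and (z of spring_b in the frame of cutter_medium between 0.0225 and 0.0295 m or z of spring_b in the frame of cutter_medium between 0.0375 and 0.0445 m) and (z of spring_b in the frame of cutter_large between 0.0375 and 0.0445 m or z of spring_b in the frame of cutter_large between 0.0525 and 0.0595 m) and (z of spring_a in the frame of spring_b between -0.0145 and -0.0075 m or z of spring_a in the frame of spring_b between 0.0075 and 0.0145 m) and (z of spring_c in the frame of spring_b between -0.0145 and -0.0075 m or z of spring_c in the frame of spring_b between 0.0075 and 0.0145 m) and (z of spring_a in the frame of spring_c above 0.017 m or z of spring_a in the frame of spring_c below -0.017 m) and value of joint turn_knob below 0.3 rad), for 0.2 s.
3. The knob is turned clockwise to its stop (value of joint turn_knob above 1.3 rad), for 0.1 s.
4. The knob is let go and back at rest (value of joint turn_knob below 0.06 rad), for 0.2 s.
At the end, for the whole second after the job is handed in: All cutters on the hub, keyed (within 3 mm, 10 degrees), the lowest on the flange, each next 15 mm up within 3 mm, larger below smaller; all springs above, unturned, the first hollow down, faces alternating (11 mm steps within 3.5 mm, 4.5 mm off axis); knob back at rest; all still (all of step 1 and horizontal distance between each of spring_a, spring_b, spring_c and hub_seat below 0.0045 m and angle between each of spring_a, spring_b, spring_c's own z axis and vertical below 0.15 rad and z of spring_b in the frame of cutter_small between 0.0225 and 0.0295 m and (z of spring_b in the frame of cutter_medium between 0.0225 and 0.0295 m or z of spring_b in the frame of cutter_medium between 0.0375 and 0.0445 m) and (z of spring_b in the frame of cutter_large between 0.0375 and 0.0445 m or z of spring_b in the frame of cutter_large between 0.0525 and 0.0595 m) and (z of spring_a in the frame of spring_b between -0.0145 and -0.0075 m or z of spring_a in the frame of spring_b between 0.0075 and 0.0145 m) and (z of spring_c in the frame of spring_b between -0.0145 and -0.0075 m or z of spring_c in the frame of spring_b between 0.0075 and 0.0145 m) and (z of spring_a in the frame of spring_c above 0.017 m or z of spring_a in the frame of spring_c below -0.017 m) and value of joint turn_knob below 0.06 rad and linear speed of each of cutter_large, cutter_medium, cutter_small, spring_a, spring_b, spring_c below 0.02 m/s); the robot touches nothing.
It fails at once if the glass beaker is tipped over (angle between beaker's own z axis and vertical above 0.6 rad).
It fails at once if the timer is pushed more than 6 cm (distance of timer from where it was at the start of the episode above 0.06 m).
Of cutter_large, cutter_medium, cutter_small only 2 to 3 are there at a start; the rules pass over those that are not, and their reading is None.
At some moment in a run one of cutter_large, cutter_medium, cutter_small, spring_a, spring_b, spring_c may be knocked a few centimetres aside while the robot is not near it.
It also fails if it takes over 200 s, if anything falls off the work surface, if the arm or the gripper's body presses on something with over 40 N, if the wrist force passes 120 N, or if a joint passes its speed limit or range.

### The arm

A 6-joint arm with a two-finger parallel gripper is mounted at the origin on a cart in front of the work surface, level with it; the furniture and walls round the work are solid. World frame = base frame: x ahead of the robot, y to its left, z up, the work surface at z = 0. Lengths are in mm, angles in rad, forces in N, time in s.
With the tool pointing down it reaches from about 200 to 875 mm from the base axis. Payload 3.4 kg.
Tool frame: the origin (TCP) lies midway between the tips of the shut fingers; the grasp point (between the pads) lies 19 mm behind it; z points along the fingers, y is the line along which they close (so a half turn about z gives the same grasp; the last joint's range is limited). The gripper opens to 94 mm and grips with 3 to 60 N. Pads are 16 mm wide; open, the fingers measure 119 mm over their backs; the gripper's body (75 mm by 177 mm) begins 78 mm behind the grasp point.
Start: joints at [1.012, 0.276, 1.505, -0, 1.361, -0.121], TCP at [243.792, 520.798, 205.493] pointing down, gripper open.
Joint ranges: [-2.89, 2.89], [-0.75, 2.08], [0.22, 2.7], [-1.18, 4.32], [0.11, 2.71], [-2.7, 2.7]. Speed limits (rad/s): [2.57, 2.57, 3.14, 3.14, 3.14, 3.14].

### API

Orientations are given as a unit quaternion [w, x, y, z].
In Python, from station import sense, get_image, finish_job gives the robot as it stands.
- The arm moves only by the tool drive_tool, never from a script. Its argument "commands" is a list of rows, each an object with "delta_pos": the shift along the tool's x, y, z as a fraction of full scale, a list of three; "roll": the turn about the tool's z as a fraction of full scale. In form: [{"delta_pos": [x, y, z], "roll": roll}, ...]. A call has 1 to 8 rows; each row is the pose to reach, as a shift and turn from the pose commanded when the call began, along the tool's axes at that moment; what a row does not reach only later rows make up. Full scale, the value 1, is 1 m for a shift and 120 degrees for a turn. A row lasts 1/10 s, in which the tool goes at most 50 mm and 8.59 degrees, less where a joint would pass 70% of its speed; a pose out of reach is approached as far as the arm can. A call with a number of a shift or a turn outside -1 to 1 is refused whole. A call with a gripper value outside its range is refused whole. "grip" is the opening, from 0 (shut) to 1 (fully open), set as the call begins (left out, the last holds). The fingers move at their own pace and stop on an object; the grip force is fixed at half the most. Time passes only in rows, so rows that repeat a pose let the fingers close. It gives the time, the measured TCP pose, the force, the opening and the grip force at its end, in the units of the state.
- sense(): the state, without advancing time (a new reading comes with each control period).
- get_image(name): name is "side" or "top" or "wrist"; returns a dict with "image" (480x640x3 uint8, red, green, blue), "depth" (480x640 float32, mm along the optical axis (not along the pixel's ray), 0 where there is no reading), "mtx" (3x3 intrinsics, pixels), "k1" (the pictures are not rectified: a ray, as slopes to the right and down, at radius r is drawn at 1 + k1 r^2 times it, then the intrinsics apply), "eye" and "attitude" of the camera in the world. Camera axes: x right, y down, z forward; pixel columns grow to the right and rows downward; lengths in mm; the calibration is good to about 2 mm. A picture is of the moment at which its call begins.
- finish_job(): hands the job in; it is judged then, once.
The state is a dict: "time_s": time; "joints": joint angles; "qvel": joint speeds; "effort": joint torques, N m; "eef_pos": TCP position; "tcp_rot": TCP orientation; "ft_force": force on the tool from outside, world axes, zero at the start; "moment": the same for the moment, N m; "opening": finger opening in mm; "grip_force": force on a finger pad.
Only numpy, scipy, OpenCV 4.12 (cv2) and the standard library are available. Lean on these libraries where they do the work, as an engineer would, in place of code of your own. Each camera call takes 0.05 s, during which the arm holds its last target. There are 200 camera calls.

## Working session

There is one attempt and no reset: what is moved stays moved. The work goes in short steps, Python scripts to look and compute and a tool call to move; the robot and the scene stay as the last step left them, time stands still between calls to the robot, and variables do not carry over. Pictures are saved under pics/ and viewed, at most 14 in all, crops included, and the job is handed in when it is done.

Besides the shell and the picture viewer there is one more tool, called after "Call:" as name([rows], argument=value, ...), one row to a line, values as JSON. drive_tool: Moves the arm, as the interface text tells. Its arguments: {"type":"object","properties":{"commands":{"type":"array"},"grip":{"type":"number"}},"required":["commands"]}

```bash
mkdir -p pics; ls
cat > h.py <<'E'
import numpy as np, cv2
from station import sense, get_image, finish_job
E
python3 - <<'E'
from h import *
s=sense(); print({k:np.round(v,3).tolist() for k,v in s.items()})
for n in ("top","side"):
    d=get_image(n); cv2.imwrite(f"pics/{n}0.png",d["image"][:,:,::-1]); np.savez(f"{n}0.npz",**d)
    print(n,d["mtx"],d["k1"],d["eye"],d["attitude"])
E
```

```text
pics
{'time_s': 0.0, 'joints': [1.012, 0.277, 1.506, -0.0, 1.361, -0.121], 'qvel': [-0.001, 0.003, -0.001, -0.001, -0.001, -0.001], 'effort': [-0.0, -40.458, -23.723, 0.07, 0.034, -0.0], 'eef_pos': [243.506, 520.293, 204.622], 'tcp_rot': [-0.0, 0.217, 0.976, -0.001], 'ft_force': [0.011, 0.341, 0.039], 'moment': [0.007, 0.01, -0.014], 'grip_force': 0.0, 'opening': 93.868}
top [[551.70286079   0.         323.82422932]
 [  0.         551.70286079 234.56532992]
 [  0.           0.           1.        ]] -0.0769640547227791 [ 493.56344548  -10.97351187 1339.71917328] [ 0.03171005 -0.70161579  0.71116832 -0.03113493]
side [[458.66649043   0.         328.05229498]
 [  0.         458.66649043 238.05958451]
 [  0.           0.           1.        ]] -0.08526012958553784 [639.17236175 856.54107015 881.29992379] [-0.01122101  0.02494804  0.91479164 -0.40299868]
```

View pics/top0.png

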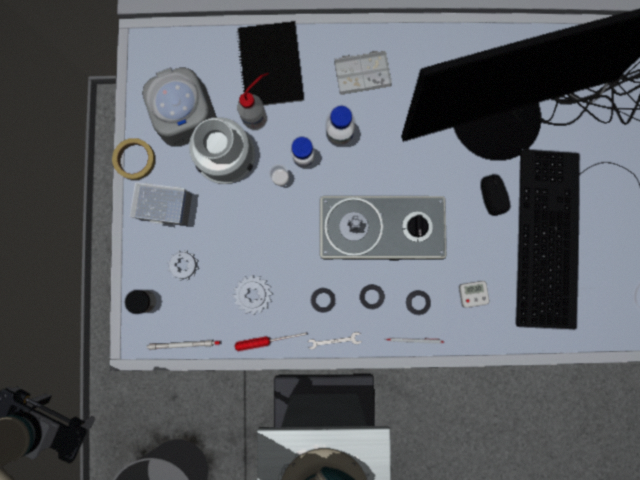

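View pics/side0.png

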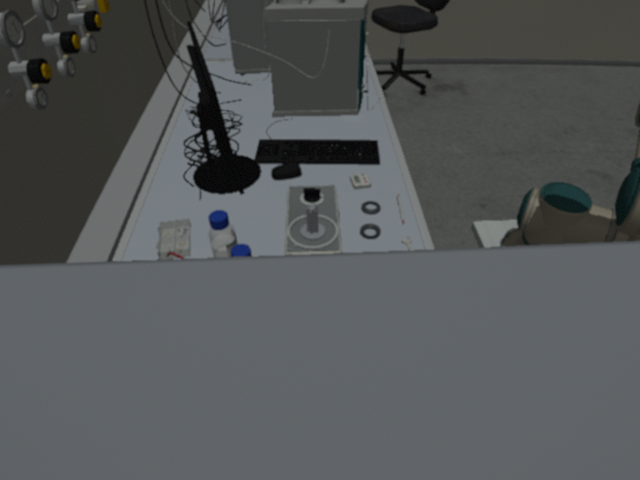

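The top view shows two cutters, at about (183,265) and (253,295), and springs at (323,300), (372,296) and (418,302). The hub is at (355,226), the knob at (417,226) and the timer at (474,293). The side view mostly shows a partition, with the mill's hub at (312,220).

```bash
cat > h.py <<'E'
import numpy as np, cv2
from scipy.spatial.transform import Rotation as R
try: from station import sense, get_image, finish_job
except Exception as e: print(e)
def rot(q): return R.from_quat([q[1],q[2],q[3],q[0]]).as_matrix()
def undist(d,uv):
    uv=np.atleast_2d(np.asarray(uv,float)); m=d["mtx"]; k=float(d["k1"])
    p=(uv-[m[0,2],m[1,2]])/[m[0,0],m[1,1]]; q=p.copy()
    for _ in range(10): q=p/(1+k*(q**2).sum(1,keepdims=True))
    return np.c_[q,np.ones(len(q))]
def plane(d,uv,z):
    r=undist(d,uv)@rot(d["attitude"]).T; e=np.asarray(d["eye"],float)
    return e+r*((z-e[2])/r[:,2])[:,None]
def cloud(d):
    v,u=np.mgrid[0:480,0:640]; uv=np.c_[u.ravel(),v.ravel()]
    p=undist(d,uv)*d["depth"].ravel()[:,None].astype(float)
    return (p@rot(d["attitude"]).T+np.asarray(d["eye"],float)).reshape(480,640,3)
def proj(d,P):
    c=(np.atleast_2d(P)-np.asarray(d["eye"],float))@rot(d["attitude"]); s=c[:,:2]/c[:,2:]
    s=s*(1+float(d["k1"])*(s**2).sum(1,keepdims=True)); m=d["mtx"]
    return s*[m[0,0],m[1,1]]+[m[0,2],m[1,2]]
def snap(n,name):
    d=get_image(n); cv2.imwrite(f"pics/{name}.png",d["image"][:,:,::-1]); np.savez(f"{name}.npz",**d); return d
E
python3 - <<'E'
from h import *
d=dict(np.load("top0.npz"))
C=cloud(d)
for n,uv,z in [("cutS",(183,265),7),("cutL",(253,295),7),("sp1",(323,300),6),("sp2",(372,296),6),("sp3",(418,302),6),("hub",(355,226),140),("ring",(353,226),57),("knob",(417,226),86),("timer",(474,293),18),("beaker?",(280,177),59)]:
    print(n,plane(d,uv,z).round(0)[0], C[uv[1]-3:uv[1]+4,uv[0]-3:uv[0]+4,2].max().round(0))
h=C[...,2]
for n,(u,v) in {"S":(183,265),"L":(253,295)}.items():
    s=h[v-30:v+31,u-30:u+31]; m=(s>4)&(s<25)
    print(n,m.sum(),np.sqrt(m.sum()/np.pi)*2*1335/551.7, "bench noise",h[330:333,380:383].ravel().round(1))
w=snap("wrist","w0"); s=sense()
T=rot(s["tcp_rot"]); print("cam in tool", T.T@(np.array(w["eye"])-s["eef_pos"]), T.T@rot(w["attitude"]), w["mtx"],w["k1"])
E
```

```text
cutS [543. 332.   7.] 6.0
cutL [469. 162.   7.] 1340.0
sp1 [455.  -7.   6.] 5.0
sp2 [ 462. -125.    6.] 5.0
sp3 [ 446. -235.    6.] 6.0
hub [618. -79. 140.] 143.0
ring [627. -79.  57.] 1340.0
knob [ 622. -224.   86.] 91.0
timer [ 466. -369.   18.] 20.0
beaker? [745.  91.  59.] 1340.0
S 646 69.39842273426446 bench noise [ 2.8  0.8 -4.  -3.5  0.9  0.5 -0.9  1.2 -4.9]
L 941 83.75835760157736 bench noise [ 2.8  0.8 -4.  -3.5  0.9  0.5 -0.9  1.2 -4.9]
cam in tool [ 6.99465299e+01 -1.72568694e-01 -1.78876269e+02] [[-1.07335387e-03 -9.70305546e-01 -2.41880128e-01]
 [ 9.99999417e-01 -1.06938043e-03 -1.47707367e-04]
 [-1.15340599e-04 -2.41880145e-01  9.70306128e-01]] [[366.00543283   0.         315.69668176]
 [  0.         366.00543283 239.31117209]
 [  0.           0.           1.        ]] 0.014918370002330863
```

Call:
drive_tool([
  {"delta_pos": [-0.351,-0.044,0.0],"roll": -0.209},
  {"delta_pos": [-0.351,-0.044,0.0],"roll": -0.209},
  {"delta_pos": [-0.351,-0.044,0.0],"roll": -0.209},
  {"delta_pos": [-0.351,-0.044,0.0],"roll": -0.209},
  {"delta_pos": [-0.351,-0.044,0.0],"roll": -0.209},
  {"delta_pos": [-0.351,-0.044,0.0],"roll": -0.209},
  {"delta_pos": [-0.351,-0.044,0.04],"roll": -0.209},
  {"delta_pos": [-0.351,-0.044,0.065],"roll": -0.209},
], grip=1)

```text
time_s: 0.95
eef_pos: [548.1, 330.6, 141.8]
tcp_rot: [0.003, 0.001, 1.0, 0.001]
ft_force: [1.2, 0.4, -0.6]
opening: 94.0
grip_force: 0.0
```

Call:
drive_tool([
  {"delta_pos": [0,0,0],"roll": 0},
  {"delta_pos": [0,0,0],"roll": 0},
])

```text
time_s: 1.15
eef_pos: [542.3, 331.8, 139.5]
tcp_rot: [-0.002, 0.001, 1.0, -0.0]
ft_force: [-0.4, 0.1, 0.3]
opening: 93.7
grip_force: 0.0
```

Run:
```python
from h import *
s=sense(); print(s["eef_pos"],s["tcp_rot"],s["joints"])
d=snap("wrist","wS")
```

```text
[542.32745841 331.76804244 139.49346855] [-1.54273991e-03  6.41579140e-04  9.99998565e-01 -2.78272684e-04] [ 4.39134186e-01  4.08248383e-01  1.46978470e+00  8.48994192e-04
  1.26658850e+00 -1.13063451e+00]
```

View pics/wS.png

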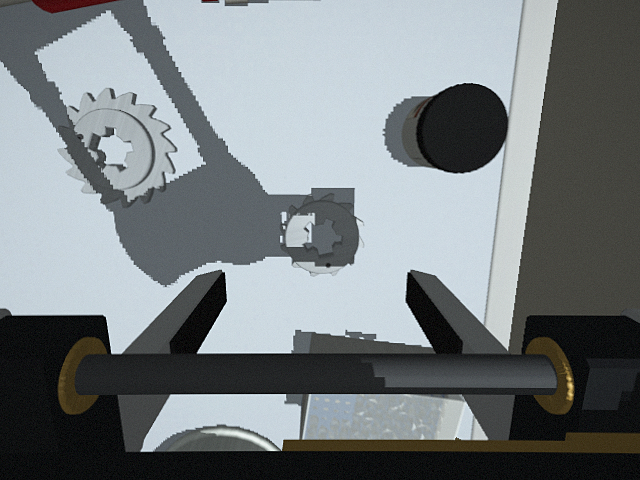

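Call:
drive_tool([
  {"delta_pos": [0.074,-0.17,0],"roll": 0},
  {"delta_pos": [0.074,-0.17,0],"roll": 0},
  {"delta_pos": [0.074,-0.17,0],"roll": 0},
  {"delta_pos": [0.074,-0.17,0],"roll": 0},
  {"delta_pos": [0.074,-0.17,0],"roll": 0},
  {"delta_pos": [0.074,-0.17,0],"roll": 0},
  {"delta_pos": [0.074,-0.17,0],"roll": 0},
])

```text
time_s: 1.9
eef_pos: [470.2, 163.8, 141.9]
tcp_rot: [0.002, -0.001, 1.0, 0.001]
ft_force: [0.2, -0.1, 0.9]
opening: 94.1
grip_force: 0.0
```

Run:
```python
from h import *
s=sense(); print(s["eef_pos"],s["tcp_rot"])
d=snap("wrist","wL")
```

```text
[470.15858728 163.83960341 141.87369292] [ 1.70351681e-03 -6.98384639e-04  9.99998021e-01  7.54478135e-04]
```

Call:
drive_tool([
  {"delta_pos": [-0.153,-0.241,-0.08],"roll": 0},
  {"delta_pos": [-0.153,-0.241,-0.08],"roll": 0},
  {"delta_pos": [-0.153,-0.241,-0.08],"roll": 0},
  {"delta_pos": [-0.153,-0.241,-0.08],"roll": 0},
  {"delta_pos": [-0.153,-0.241,-0.08],"roll": 0},
  {"delta_pos": [-0.153,-0.241,-0.08],"roll": 0},
  {"delta_pos": [-0.153,-0.241,-0.08],"roll": 0},
  {"delta_pos": [-0.153,-0.241,-0.08],"roll": 0},
])

```text
time_s: 2.75
eef_pos: [623.0, -78.5, 219.8]
tcp_rot: [-0.0, 0.0, 1.0, 0.001]
ft_force: [-0.1, 0.2, -0.5]
opening: 94.1
grip_force: 0.0
```

Run:
```python
from h import *
s=sense(); print(s["eef_pos"],s["tcp_rot"])
d=snap("wrist","wH")
a=cv2.imread("pics/wL.png"); b=cv2.imread("pics/wH.png")
cv2.imwrite("pics/lh.png",np.hstack([a[60:440,120:520],b[60:440,120:520]]))
```

```text
[622.99361147 -78.52309494 219.7846691 ] [-3.12438664e-04  1.64538489e-04  9.99999804e-01  5.17747828e-04]
```

View pics/lh.png

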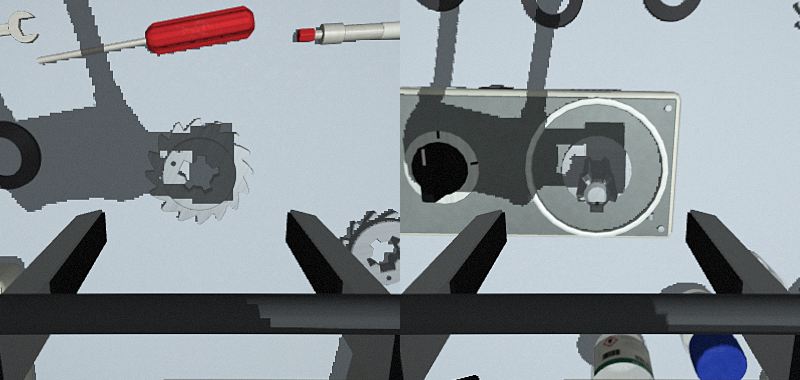

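The small cutter is at (322,235) in wS with its dot at (328,265). The large cutter is at about (325,235) in wL with its dot at (293,223). The hub nose is at about (316,250) in wH, and the gripper's own shadow falls on all three. I'll enlarge these areas.

Run:
```python
from h import *
o=[]
for n,(u,v),h in (("wL",(320,230),60),("wS",(320,235),50),("wH",(316,238),50)):
    i=cv2.imread(f"pics/{n}.png")[v-h:v+h,u-h:u+h]
    i=cv2.resize(i,(400,400),interpolation=cv2.INTER_CUBIC)
    i=(255*(i/255.)**.7).astype(np.uint8); o.append(i)
# L in wS unshadowed
i=cv2.imread("pics/wS.png")[95:205,60:180]; i=cv2.resize(i,(400,400)); 
g=np.vstack([np.hstack([o[0],i]),np.hstack(o[1:])]); cv2.imwrite("pics/z.png",cv2.resize(g,(600,600)))
```

```text
(no output)
```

View pics/z.png

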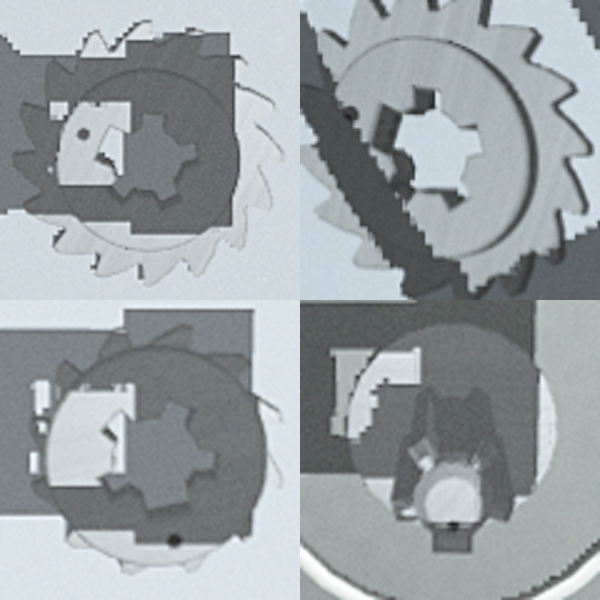

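The dots are clear: large at (293.2,223.6) in wL and small at (328,265.3) in wS. The slots agree with the dot directions. The hub's master spline points down the image, roughly world +x. I'll take a closer, unshadowed look at the hub.

Call:
drive_tool([
  {"delta_pos": [-0.07,0,0.05],"roll": 0},
  {"delta_pos": [-0.07,0,0.05],"roll": 0},
  {"delta_pos": [-0.07,0,0.05],"roll": 0},
  {"delta_pos": [-0.07,0,0.05],"roll": 0},
])

```text
time_s: 3.2
eef_pos: [690.9, -76.6, 169.1]
tcp_rot: [-0.002, -0.001, 1.0, 0.001]
ft_force: [-0.3, 0.2, 0.5]
opening: 94.1
grip_force: 0.0
```

```bash
cat >> h.py <<'E'
from scipy.optimize import least_squares
def edges(d,z,lo=30,hi=90):
    e=cv2.Canny(cv2.GaussianBlur(cv2.cvtColor(d["image"],cv2.COLOR_RGB2GRAY),(3,3),0),lo,hi)
    v,u=np.nonzero(e); return plane(d,np.c_[u,v],z)[:,:2]
def circ(P,c,r,tol=4,fixed=True):
    c=np.array(c,float)
    for t in (tol,tol,tol/2,1.2,.9,.9):
        q=P[abs(np.hypot(*(P-c).T)-r)<t]
        c=least_squares(lambda x:np.hypot(*(q-x).T)-r,c,loss="soft_l1",f_scale=.3).x
    e=np.hypot(*(q-c).T)-r; a=np.arctan2(*(q-c).T[::-1])
    return c,len(q),e.std(),len(set((a/.35).astype(int)))
E
python3 - <<'E'
from h import *
d=snap("wrist","wH2"); s=sense(); print(s["eef_pos"])
for n,dot,g in (("wL",(293.2,223.6),(470,162)),("wS",(328,265.3),(543,332))):
    w=dict(np.load(n+".npz")); D=plane(w,dot,15)[0,:2]
    for lo in (15,30): 
        c=circ(edges(w,15,lo,lo*3),g,32); print(n,c,"dot",D,"r",np.hypot(*(D-c[0])),"ang",np.degrees(np.arctan2(*(D-c[0])[::-1])))
i=d["image"][:,:,::-1]; p=proj(d,[623,-79,140])[0].astype(int); print(p)
h=60;i=i[p[1]-h:p[1]+h,p[0]-h:p[0]+h]; cv2.imwrite("pics/hz.png",(255*(cv2.resize(i,(600,600),interpolation=cv2.INTER_CUBIC)/255.)**.7))
E
```

```text
[691.03267457 -77.08576535 170.43049028]
wL (array([471.71145388, 166.6897708 ]), 181, np.float64(0.40992975134085863), 17) dot [463.10182313 144.77097533] r 23.549083556973066 ang -111.44473668661604
wL (array([471.39106319, 166.63348059]), 99, np.float64(0.40687516582001554), 12) dot [463.10182313 144.77097533] r 23.38120264149639 ang -110.76438584894987
wS (array([545.41755965, 334.68678746]), 131, np.float64(0.5066653507024181), 13) dot [570.98040589 342.2409943 ] r 26.655677606618536 ang 16.463205262455276
wS (array([544.89041751, 335.47651561]), 116, np.float64(0.4638499941854481), 15) dot [570.98040589 342.2409943 ] r 26.952655999896567 ang 14.535293871793057
[311 151][ WARN:0@2.734] global loadsave.cpp:1063 imwrite_ Unsupported depth image for selected encoder is fallbacked to CV_8U.
```

View pics/hz.png

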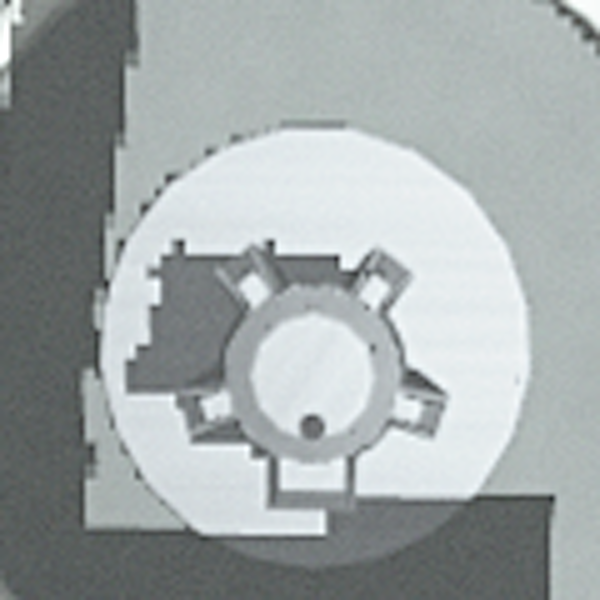

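The hub is seen cleanly. The nose disc is at (313.2,166.0) in the full frame, and the master spline points straight down the image, with the other splines symmetric about it. Next I'll take similar off-axis looks at both cutters.

Call:
drive_tool([
  {"delta_pos": [0.152,0.246,0.0],"roll": 0},
  {"delta_pos": [0.152,0.246,0.0],"roll": 0},
  {"delta_pos": [0.152,0.246,0.0],"roll": 0},
  {"delta_pos": [0.152,0.246,0.0],"roll": 0},
  {"delta_pos": [0.152,0.246,0.06],"roll": 0},
  {"delta_pos": [0.152,0.246,0.06],"roll": 0},
  {"delta_pos": [0.152,0.246,0.06],"roll": 0},
  {"delta_pos": [0.152,0.246,0.06],"roll": 0},
])

```text
time_s: 4.05
eef_pos: [538.1, 168.2, 111.2]
tcp_rot: [0.0, -0.002, 1.0, -0.0]
ft_force: [0.5, 1.0, 0.4]
opening: 93.8
grip_force: 0.0
```

Run:
```python
from h import *
d=snap("wrist","wL2"); s=sense(); print(s["eef_pos"])
h=dict(np.load("wH2.npz"))
f=lambda x,y:(311-60+(x+.5)/5-.5,151-60+(y+.5)/5-.5)
print("nose",plane(h,f(313,377),140)); L,Rr=plane(h,[f(210,407),f(412,407)],130); print("LR mid",(L+Rr)/2,"ang",np.degrees(np.arctan2(*(Rr-L)[[0,1]])))
print("UL UR",plane(h,[f(253,290),f(380,290)],130))
for lo in (15,30):
    E=edges(h,56,lo,3*lo); print("flange",circ(E,(623,-79),34))
    E=edges(h,57,lo,3*lo); print("ring",circ(E,(623,-79),69),circ(E,(623,-79),63))
i=d["image"][:,:,::-1]; p=proj(d,[471,166,15])[0].astype(int); print(p)
q=60;i=i[p[1]-q:p[1]+q,p[0]-q:p[0]+q]; cv2.imwrite("pics/lz.png",(255*(cv2.resize(i,(480,480),interpolation=cv2.INTER_CUBIC)/255.)**.7).astype(np.uint8))
for lo in (15,30): print(circ(edges(d,15,lo,lo*3),(471,166),32))
```

```text
[540.08297585 167.40325581 111.9717347 ]
nose [[630.60568411 -78.23017825 140.        ]]
LR mid [634.49740757 -78.51123888 130.        ] ang -0.07253835184818339
UL UR [[621.18530616 -85.21418212 130.        ]
 [621.16503813 -70.52167233 130.        ]]
flange (array([629.65824563, -78.39879487]), 203, np.float64(0.46759399961410025), 16)
ring (array([624.04240443, -80.25455232]), 222, np.float64(0.4594728802595637), 11) (array([624.10257576, -77.94489081]), 243, np.float64(0.5258969364762759), 14)
flange (array([629.52320456, -78.31232972]), 185, np.float64(0.4368816344056256), 16)
ring (array([624.08358962, -80.38387722]), 223, np.float64(0.4725958417814364), 11) (array([624.15766537, -77.97272484]), 239, np.float64(0.523345217932494), 14)
[312 151]
(array([473.54114863, 166.22771229]), 281, np.float64(0.40127532850635067), 17)
(array([473.54114863, 166.22771229]), 281, np.float64(0.40127532850726827), 17)
```

View pics/lz.png

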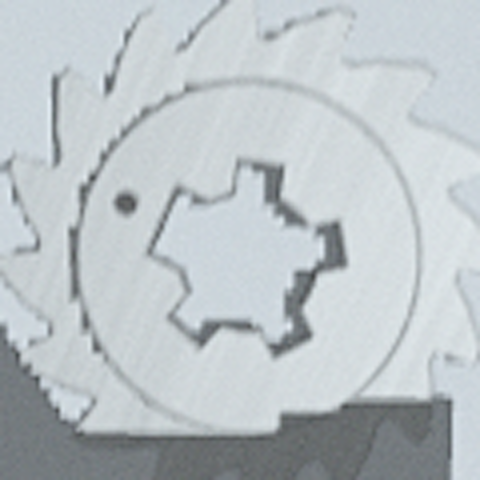

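Call:
drive_tool([
  {"delta_pos": [0.0675,-0.001,0],"roll": 0.07},
  {"delta_pos": [0.0675,-0.001,0],"roll": 0.14},
  {"delta_pos": [0.0675,-0.001,0],"roll": 0.21},
  {"delta_pos": [0.0675,-0.001,0],"roll": 0.28},
  {"delta_pos": [0.0675,-0.001,0],"roll": 0.35},
  {"delta_pos": [0.0675,-0.001,0],"roll": 0.42},
  {"delta_pos": [0.0675,-0.001,0],"roll": 0.49},
  {"delta_pos": [0.0675,-0.001,0],"roll": 0.56},
])

```text
time_s: 4.9
eef_pos: [474.9, 164.9, 112.4]
tcp_rot: [0.002, 0.557, 0.831, 0.001]
ft_force: [0.6, -1.4, -0.1]
opening: 93.4
grip_force: 0.0
```

Call:
drive_tool([
  {"delta_pos": [0,0,0],"roll": 0.07},
  {"delta_pos": [0,0,0],"roll": 0.14},
  {"delta_pos": [0,0,0],"roll": 0.21},
  {"delta_pos": [0,0,0],"roll": 0.2733},
  {"delta_pos": [0,0,0],"roll": 0.2733},
  {"delta_pos": [0,0,0],"roll": 0.2733},
  {"delta_pos": [0,0,0],"roll": 0.2733},
])

```text
time_s: 5.6
eef_pos: [473.3, 165.7, 111.1]
tcp_rot: [0.0, 0.766, 0.643, 0.001]
ft_force: [0.5, 0.5, -0.3]
opening: 94.2
grip_force: 0.0
```

```bash
cat >> h.py <<'E'
def tool(x,y,z,yaw=None):
    s=sense(); T=rot(s["tcp_rot"]); y0=np.degrees(np.arctan2(T[1,0],T[0,0]))
    dl=T.T@(np.array([x,y,z])-s["eef_pos"])/1000
    print("at",np.round(s["eef_pos"],1),"yaw",y0.round(2),"tilt",np.degrees(np.arccos(-T[2,2])).round(2),"delta",dl.round(4),"roll",None if yaw is None else round((y0-yaw)/120,4), "j6",s["joints"][5].round(2))
E
python3 - <<'E'
from h import *
w=dict(np.load("wL2.npz")); c=plane(w,(313.9,154.6),15)[0]; D=plane(w,(282.9,141.1),15)[0]
print(c,D,np.hypot(*(D-c)[:2]),np.degrees(np.arctan2(D[1]-c[1],D[0]-c[0])))
tool(473.5,166.2,60,80)
E
```

```text
[472.9145983  166.66763153  15.        ] [463.43852984 144.16966455  15.        ] 24.41217711985957 -112.8406631690586
at [473.3 165.7 111.1] yaw 80.05 tilt 0.08 delta [0.0005 0.     0.0511] roll 0.0004 j6 0.37
```

Call:
drive_tool([
  {"delta_pos": [0.0,0,0.05],"roll": 0},
  {"delta_pos": [0.0,0,0.09],"roll": 0},
  {"delta_pos": [0,0,0.101],"roll": 0},
  {"delta_pos": [0,0,0.101],"roll": 0},
  {"delta_pos": [0,0,0.101],"roll": 0},
])

```text
time_s: 6.1
eef_pos: [473.4, 166.3, 10.1]
tcp_rot: [0.0, 0.766, 0.643, 0.001]
ft_force: [0.5, 0.1, 0.3]
opening: 94.1
grip_force: 0.0
```

Call:
drive_tool([
  {"delta_pos": [0,0,0],"roll": 0},
  {"delta_pos": [0,0,0],"roll": 0},
  {"delta_pos": [0,0,0],"roll": 0},
  {"delta_pos": [0,0,0],"roll": 0},
  {"delta_pos": [0,0,0],"roll": 0},
  {"delta_pos": [0,0,0],"roll": 0},
  {"delta_pos": [0,0,0],"roll": 0},
  {"delta_pos": [0,0,0],"roll": 0},
], grip=0.55)

```text
time_s: 6.9
eef_pos: [472.9, 166.2, 9.8]
tcp_rot: [0.0, 0.766, 0.643, 0.0]
ft_force: [-0.3, -0.4, 3.2]
opening: 62.8
grip_force: 30.0
```

```bash
python3 -c "
from h import *
tool(473.3,166.2,9.5,80); s=sense(); print(s['opening'],s['grip_force'],s['ft_force'])"
```

```text
at [472.9 166.2   9.8] yaw 80.0 tilt 0.04 delta [0.0001 0.0004 0.0003] roll 0.0 j6 0.37
62.75053664365377 30.000982122546702 [-0.26615733 -0.35017782  3.21354402]
```

Call:
drive_tool([
  {"delta_pos": [0,0,0],"roll": 0},
  {"delta_pos": [0,0,0],"roll": 0},
  {"delta_pos": [0,0,0],"roll": 0},
  {"delta_pos": [0,0,0],"roll": 0},
  {"delta_pos": [0,0,-0.02],"roll": 0},
  {"delta_pos": [0,0,-0.02],"roll": 0.07},
  {"delta_pos": [0,0,-0.02],"roll": 0.14},
  {"delta_pos": [0,0,-0.02],"roll": 0.21},
], grip=1)

```text
time_s: 7.7
eef_pos: [472.5, 166.2, 29.5]
tcp_rot: [-0.0, 0.889, 0.457, 0.0]
ft_force: [0.2, -0.4, 1.0]
opening: 93.8
grip_force: 0.0
```

Call:
drive_tool([
  {"delta_pos": [0,0,0],"roll": 0.07},
  {"delta_pos": [0,0,0],"roll": 0.14},
  {"delta_pos": [0,0,0],"roll": 0.21},
  {"delta_pos": [0,0,0],"roll": 0.28},
  {"delta_pos": [0,0,0],"roll": 0.35},
  {"delta_pos": [0,0,0],"roll": 0.42},
  {"delta_pos": [0,0,0],"roll": 0.49},
  {"delta_pos": [0,0,0],"roll": 0.54},
])

```text
time_s: 8.5
eef_pos: [472.4, 166.1, 29.3]
tcp_rot: [0.0, 0.996, -0.09, -0.0]
ft_force: [0.6, -0.7, -0.3]
opening: 93.8
grip_force: 0.0
```

Call:
drive_tool([
  {"delta_pos": [0,0,0],"roll": 0},
  {"delta_pos": [0,0,0],"roll": 0},
  {"delta_pos": [0,0,0.02],"roll": 0},
  {"delta_pos": [0,0,0.02],"roll": 0},
  {"delta_pos": [0,0,0.02],"roll": 0},
])

```text
time_s: 9.0
eef_pos: [472.1, 166.1, 9.3]
tcp_rot: [0.0, 0.996, -0.087, -0.001]
ft_force: [-0.7, -0.0, 0.3]
opening: 93.8
grip_force: 0.0
```

```bash
python3 -c "
from h import *
tool(472.9,166.2,9.8,-10); s=sense(); print(s['opening'],s['grip_force'],s['ft_force'])"
```

```text
at [472.1 166.1   9.3] yaw -9.95 tilt 0.07 delta [ 0.0007 -0.0003 -0.0005] roll 0.0004 j6 1.94
93.80163816561314 0.0 [-0.70285652 -0.00454018  0.30145406]
```

Call:
drive_tool([
  {"delta_pos": [0.0004,0,0],"roll": 0},
  {"delta_pos": [0.0004,0,0],"roll": 0},
  {"delta_pos": [0.0004,0,0],"roll": 0},
  {"delta_pos": [0.0004,0,0],"roll": 0},
  {"delta_pos": [0.0004,0,0],"roll": 0},
  {"delta_pos": [0.0004,0,0],"roll": 0},
  {"delta_pos": [0.0004,0,0],"roll": 0},
], grip=0.55)

```text
time_s: 9.7
eef_pos: [473.2, 166.2, 9.8]
tcp_rot: [-0.0, 0.996, -0.087, 0.0]
ft_force: [-0.5, 2.1, 2.9]
opening: 62.8
grip_force: 30.0
```

Call:
drive_tool([
  {"delta_pos": [0,0,-0.03],"roll": 0},
  {"delta_pos": [0,0,-0.08],"roll": 0},
  {"delta_pos": [0,0,-0.13],"roll": 0},
  {"delta_pos": [0,0,-0.16],"roll": 0},
  {"delta_pos": [0,0,-0.16],"roll": 0},
  {"delta_pos": [0,0,-0.16],"roll": 0},
])

```text
time_s: 10.3
eef_pos: [472.0, 165.8, 168.6]
tcp_rot: [0.0, 0.996, -0.087, -0.001]
ft_force: [-0.5, -0.4, -3.5]
opening: 62.4
grip_force: 30.0
```

Run:
```python
from h import *
tool(630,-78.3,170,103.5)
d=snap("wrist","wG"); s=sense(); print(s["opening"],s["grip_force"])
# held: underside at TCPz-9.5 -> collar top TCPz+5.5
z=s["eef_pos"][2]+5.3; print(circ(edges(d,z,20,60),s["eef_pos"][:2],32))
i=d["image"][:,:,::-1]; p=proj(d,[*s["eef_pos"][:2],z])[0].astype(int); print(p)
cv2.imwrite("pics/gz.png",cv2.resize(i[p[1]-110:p[1]+110,p[0]-110:p[0]+110],(550,550),interpolation=cv2.INTER_CUBIC))
```

```text
at [472.  165.8 168.6] yaw -10.0 tilt 0.08 delta [ 0.1979  0.213  -0.0016] roll -0.9458 j6 1.94
62.46518096778749 29.996137430425733
(array([471.8399171 , 165.78310113]), 370, np.float64(0.4245062934672793), 16)
[316 291]
```

View pics/gz.png

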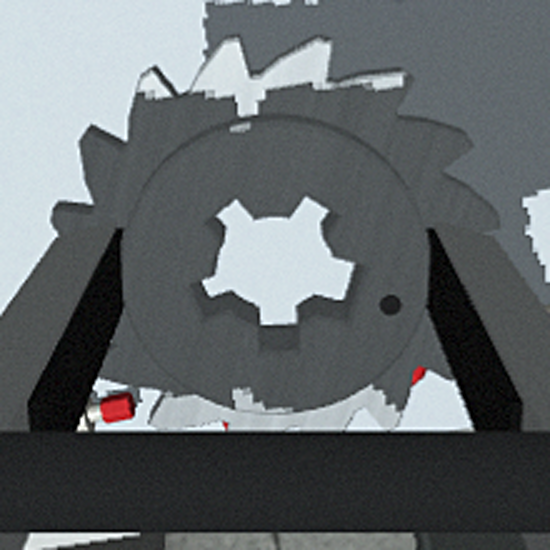

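Held centred: the collar fits within 0.2 mm of the TCP. The dot is at (390,305) in the crop, so I'll get its angle.

Run:
```python
from h import *
d=dict(np.load("wG.npz")); s=sense(); z=s["eef_pos"][2]+5.3
D=plane(d,(316-110+390.5/2.5-.5,291-110+305.5/2.5-.5),z)[0]; v=D[:2]-[471.84,165.78]
a=np.degrees(np.arctan2(v[1],v[0])); print(np.hypot(*v),a,"place yaw",-10-a)
tool(630,-78.3,170,-10-a)
```

```text
24.588224057883753 -116.31493722118292 place yaw 106.31493722118292
at [471.1 165.7 167.4] yaw -10.0 tilt 0.24 delta [ 0.1988  0.2127 -0.003 ] roll -0.9693 j6 1.94
```

Call:
drive_tool([
  {"delta_pos": [0.0248,0.0266,-0.002],"roll": -0.07},
  {"delta_pos": [0.0496,0.0532,-0.002],"roll": -0.14},
  {"delta_pos": [0.0744,0.0798,-0.002],"roll": -0.21},
  {"delta_pos": [0.0992,0.1064,-0.002],"roll": -0.28},
  {"delta_pos": [0.124,0.133,-0.002],"roll": -0.35},
  {"delta_pos": [0.1488,0.1596,-0.002],"roll": -0.42},
  {"delta_pos": [0.1735,0.186,-0.002],"roll": -0.49},
  {"delta_pos": [0.1983,0.2128,-0.002],"roll": -0.56},
])

```text
time_s: 11.15
eef_pos: [630.0, -78.8, 167.5]
tcp_rot: [-0.002, 0.877, 0.481, -0.002]
ft_force: [0.0, 0.9, -2.8]
opening: 62.4
grip_force: 30.0
```

Call:
drive_tool([
  {"delta_pos": [0,0,0],"roll": -0.07},
  {"delta_pos": [0,0,0],"roll": -0.14},
  {"delta_pos": [0,0,0],"roll": -0.21},
  {"delta_pos": [0,0,0],"roll": -0.28},
  {"delta_pos": [0,0,0],"roll": -0.35},
  {"delta_pos": [0,0,0],"roll": -0.415},
  {"delta_pos": [0,0,0],"roll": -0.415},
  {"delta_pos": [0,0,0],"roll": -0.415},
])

```text
time_s: 11.95
eef_pos: [630.1, -77.7, 169.0]
tcp_rot: [-0.002, 0.596, 0.803, -0.001]
ft_force: [0.5, 0.5, -3.4]
opening: 62.9
grip_force: 30.0
```

Run:
```python
from h import *
tool(630,-78.3,170,107)
d=snap("wrist","wP"); s=sense(); c=s["eef_pos"]
i=d["image"][:,:,::-1]; p=proj(d,[*c[:2],c[2]])[0].astype(int); print(p)
cv2.imwrite("pics/pz.png",(255*(cv2.resize(i[p[1]-80:p[1]+80,p[0]-80:p[0]+80],(560,560),interpolation=cv2.INTER_CUBIC)/255.)**.7).astype(np.uint8))
```

```text
at [630.1 -77.7 169. ] yaw 106.84 tilt 0.25 delta [-0.0006 -0.0003 -0.001 ] roll -0.0014 j6 -0.53
[316 287]
```

View pics/pz.png

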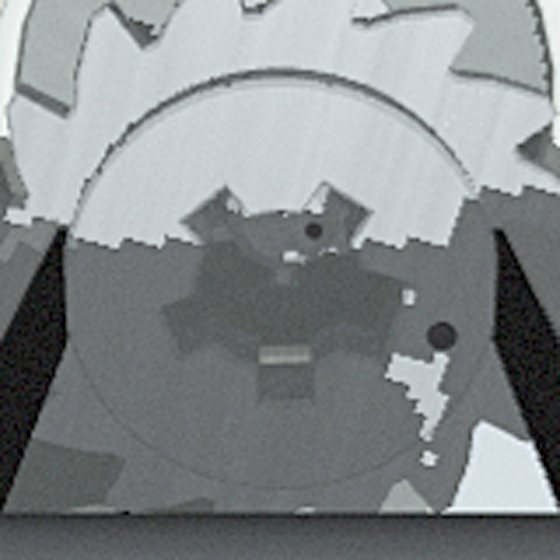

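Call:
drive_tool([
  {"delta_pos": [-0.0003,-0.0003,0.015],"roll": 0},
  {"delta_pos": [-0.0003,-0.0003,0.022],"roll": 0},
  {"delta_pos": [-0.0003,-0.0003,0.027],"roll": 0},
  {"delta_pos": [-0.0003,-0.0003,0.031],"roll": 0},
  {"delta_pos": [-0.0003,-0.0003,0.034],"roll": 0},
  {"delta_pos": [-0.0003,-0.0003,0.037],"roll": 0},
  {"delta_pos": [-0.0003,-0.0003,0.04],"roll": 0},
  {"delta_pos": [-0.0003,-0.0003,0.043],"roll": 0},
])

```text
time_s: 12.8
eef_pos: [631.0, -78.1, 128.5]
tcp_rot: [-0.0, 0.595, 0.804, 0.0]
ft_force: [-0.6, -0.2, -1.8]
opening: 62.6
grip_force: 30.0
```

Call:
drive_tool([
  {"delta_pos": [0,0,0.012],"roll": 0},
  {"delta_pos": [0,0,0.024],"roll": 0},
  {"delta_pos": [0,0,0.036],"roll": 0},
  {"delta_pos": [0,0,0.046],"roll": 0},
  {"delta_pos": [0,0,0.053],"roll": 0},
  {"delta_pos": [0,0,0.058],"roll": 0},
  {"delta_pos": [0,0,0.061],"roll": 0},
  {"delta_pos": [0,0,0.062],"roll": 0},
])

```text
time_s: 13.6
eef_pos: [630.9, -78.2, 66.2]
tcp_rot: [-0.0, 0.595, 0.804, 0.0]
ft_force: [-1.8, 0.9, -1.7]
opening: 62.8
grip_force: 30.0
```

```bash
python3 -c "
from h import *
tool(630,-78.3,66,107); s=sense(); print(s['opening'],s['grip_force'],s['ft_force'],s['moment'])"
```

```text
at [630.9 -78.2  66.2] yaw 107.0 tilt 0.03 delta [ 0.0002 -0.0009  0.0002] roll -0.0 j6 -0.53
62.78353834734934 29.997372629586607 [-1.77282445  0.90669504 -1.74481655] [0.18224895 0.27770456 0.00367946]
```

Call:
drive_tool([
  {"delta_pos": [0,0,0.001],"roll": 0},
  {"delta_pos": [0,0,0.001],"roll": 0},
  {"delta_pos": [0,0,0.001],"roll": 0},
  {"delta_pos": [0,0,0.001],"roll": 0},
  {"delta_pos": [0,0,-0.03],"roll": 0},
  {"delta_pos": [0,0,-0.07],"roll": 0},
  {"delta_pos": [0,0,-0.11],"roll": 0},
  {"delta_pos": [0,0,-0.11],"roll": 0},
], grip=1)

```text
time_s: 14.4
eef_pos: [635.1, -79.3, 183.4]
tcp_rot: [0.006, 0.595, 0.804, 0.003]
ft_force: [-0.2, -0.3, 1.0]
opening: 93.8
grip_force: 0.0
```

Run:
```python
from h import *
tool(620,334,120,180)
d=snap("wrist","wAfter"); s=sense()
C=cloud(d); r=np.hypot(C[...,0]-630,C[...,1]+78.3); print("collar top z",np.nanmedian(C[...,2][(r>20)&(r<28)]),"plate",np.nanmedian(C[...,2][(r>34)&(r<40)]))
```

```text
at [635.1 -79.3 183.4] yaw 107.0 tilt 0.76 delta [0.4    0.1057 0.0619] roll -0.6083 j6 -0.53
collar top z 308.112030090464 plate 297.7952604764115
```

Run:
```python
from h import *
d=dict(np.load("wAfter.npz")); C=cloud(d); C=C[d["depth"]>0]; r=np.hypot(C[:,0]-630,C[:,1]+78.3); g=(C[:,2]<120)
print("collar",np.median(C[g&(r>20)&(r<28),2]),"plate",np.median(C[g&(r>35)&(r<40),2]))
d=get_image("top"); np.savez("top1.npz",**d); C=cloud(d); C[d["depth"]<=0]=np.nan; z=C[...,2]
P=C.reshape(-1,3); P=P[(P[:,2]>25)&(P[:,2]<500)]
gx=(P[:,0]//40*40).astype(int); gy=(P[:,1]//40*40).astype(int)
for X in range(760,400,-40): print(X,[int(np.percentile(P[(gx==X)&(gy==Y),2],90)) if ((gx==X)&(gy==Y)).sum()>5 else 0 for Y in range(480,-40,-40)])
i=cv2.imread("pics/wAfter.png");
```

```text
collar 70.74205093492003 plate 62.691588911600604
760 [27, 27, 27, 0, 0, 93, 149, 148, 94, 0, 58, 104, 104]
720 [0, 0, 80, 79, 79, 0, 90, 91, 80, 0, 59, 59, 0]
680 [0, 0, 81, 80, 80, 78, 0, 0, 0, 0, 0, 0, 0]
640 [0, 76, 80, 80, 79, 74, 0, 0, 0, 0, 0, 0, 0]
600 [0, 0, 0, 0, 77, 0, 0, 0, 0, 0, 0, 0, 0]
560 [0, 0, 0, 0, 0, 0, 0, 0, 0, 0, 0, 0, 0]
520 [0, 0, 0, 0, 0, 0, 0, 0, 0, 0, 0, 0, 0]
480 [0, 0, 68, 0, 0, 0, 0, 0, 0, 0, 0, 0, 0]
440 [0, 67, 68, 65, 0, 0, 0, 0, 0, 0, 0, 0, 0]
```

Call:
drive_tool([
  {"delta_pos": [0.05,0.0132,0],"roll": -0.07},
  {"delta_pos": [0.1,0.0264,0],"roll": -0.14},
  {"delta_pos": [0.15,0.0396,0],"roll": -0.21},
  {"delta_pos": [0.2,0.0528,0],"roll": -0.28},
  {"delta_pos": [0.25,0.066,0],"roll": -0.35},
  {"delta_pos": [0.3,0.0793,0.02],"roll": -0.42},
  {"delta_pos": [0.35,0.0925,0.04],"roll": -0.49},
  {"delta_pos": [0.39,0.103,0.055],"roll": -0.56},
])

```text
time_s: 15.3
eef_pos: [614.6, 314.1, 123.3]
tcp_rot: [-0.001, 0.048, 0.999, -0.001]
ft_force: [0.7, -0.5, 0.3]
opening: 94.2
grip_force: 0.0
```

Call:
drive_tool([
  {"delta_pos": [0,0,0],"roll": -0.048},
  {"delta_pos": [0,0,0],"roll": -0.048},
  {"delta_pos": [0,0,0],"roll": -0.048},
])

```text
time_s: 15.6
eef_pos: [615.4, 312.0, 124.6]
tcp_rot: [-0.001, 0.001, 1.0, -0.001]
ft_force: [-0.6, 0.3, 0.6]
opening: 93.8
grip_force: 0.0
```

Run:
```python
from h import *
d=snap("wrist","wS2")
for lo in (20,40): print(circ(edges(d,15,lo,lo*3),(545,335),32,6))
c=circ(edges(d,15,20,60),(545,335),32,6)[0]
p=proj(d,[*c,15])[0].astype(int); i=d["image"]; print(p); tool(c[0],c[1],110,135)
# dot: dark blob inside collar annulus 21..28
v,u=np.mgrid[0:480,0:640]; W=plane(d,np.c_[u.ravel(),v.ravel()],15); r=np.hypot(W[:,0]-c[0],W[:,1]-c[1]).reshape(480,640)
g=cv2.cvtColor(i,cv2.COLOR_RGB2GRAY); b=((r<29)&(r>20)&(g<90)).astype(np.uint8)
n,l,st,ce=cv2.connectedComponentsWithStats(b); print(st[1:8,4],ce[1:8])
for k in range(1,min(n,6)):
    D=plane(d,ce[k],15)[0,:2]-c; print(st[k,4],np.hypot(*D),np.degrees(np.arctan2(D[1],D[0])))
cv2.imwrite("pics/sz.png",cv2.resize(i[p[1]-60:p[1]+60,p[0]-60:p[0]+60,::-1],(480,480),interpolation=cv2.INTER_CUBIC))
```

```text
(array([546.01193665, 336.99232802]), 259, np.float64(0.43228576881885517), 17)
(array([545.78764117, 335.33172942]), 242, np.float64(0.5131218498781034), 17)
[348 148]
at [615.9 311.7 125.3] yaw 179.81 tilt 0.07 delta [0.0699 0.0251 0.0154] roll 0.3734 j6 -1.2
[16] [[353.625 181.25 ]]
16 25.00915740333908 10.631177548610042
```

View pics/sz.png

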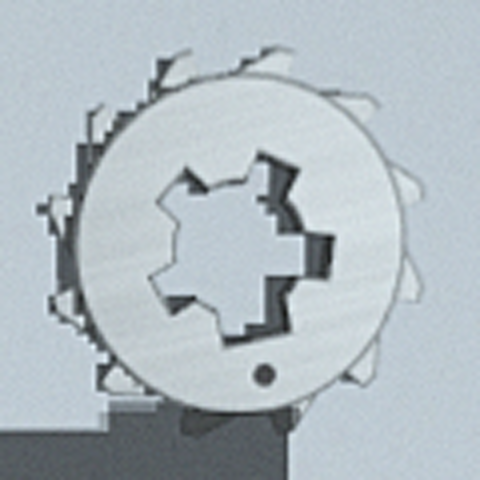

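Call:
drive_tool([
  {"delta_pos": [0.0699,0.0244,0.01],"roll": 0.07},
  {"delta_pos": [0.0699,0.0244,0.01],"roll": 0.14},
  {"delta_pos": [0.0699,0.0244,0.01],"roll": 0.21},
  {"delta_pos": [0.0699,0.0244,0.01],"roll": 0.28},
  {"delta_pos": [0.0699,0.0244,0.01],"roll": 0.35},
  {"delta_pos": [0.0699,0.0244,0.01],"roll": 0.3734},
  {"delta_pos": [0.0699,0.0244,0.01],"roll": 0.3734},
  {"delta_pos": [0.0699,0.0244,0.01],"roll": 0.3734},
])

```text
time_s: 16.45
eef_pos: [546.6, 336.1, 116.3]
tcp_rot: [0.0, 0.382, 0.924, 0.0]
ft_force: [-0.5, 0.1, -0.1]
opening: 94.0
grip_force: 0.0
```

```bash
python3 -c "
from h import *
tool(546,336.2,9.8,135)"
```

```text
at [546.6 336.1 116.3] yaw 135.09 tilt 0.04 delta [ 0.0005 -0.0004  0.1065] roll 0.0008 j6 -0.34
```

Call:
drive_tool([
  {"delta_pos": [0.0003,-0.0003,0.05],"roll": 0},
  {"delta_pos": [0.0003,-0.0003,0.09],"roll": 0},
  {"delta_pos": [0.0003,-0.0003,0.106],"roll": 0},
  {"delta_pos": [0.0003,-0.0003,0.106],"roll": 0},
  {"delta_pos": [0.0003,-0.0003,0.106],"roll": 0},
])

```text
time_s: 16.95
eef_pos: [546.3, 337.0, 10.4]
tcp_rot: [0.0, 0.382, 0.924, 0.0]
ft_force: [-0.3, 0.2, 1.4]
opening: 94.1
grip_force: 0.0
```

Call:
drive_tool([
  {"delta_pos": [0,0,0],"roll": 0},
  {"delta_pos": [0,0,0],"roll": 0},
  {"delta_pos": [0,0,0],"roll": 0},
  {"delta_pos": [0,0,0],"roll": 0},
  {"delta_pos": [0,0,0],"roll": 0},
  {"delta_pos": [0,0,0],"roll": 0},
  {"delta_pos": [0,0,0],"roll": 0},
], grip=0.55)

```text
time_s: 17.65
eef_pos: [546.0, 337.2, 10.6]
tcp_rot: [0.0, 0.381, 0.924, 0.0]
ft_force: [-0.4, -1.0, 6.1]
opening: 62.6
grip_force: 30.0
```

Call:
drive_tool([
  {"delta_pos": [0,0,0],"roll": 0},
  {"delta_pos": [0,0,0],"roll": 0},
  {"delta_pos": [0,0,0],"roll": 0},
  {"delta_pos": [0,0,0],"roll": 0},
  {"delta_pos": [0,0,-0.02],"roll": 0},
  {"delta_pos": [0,0,-0.02],"roll": 0.07},
  {"delta_pos": [0,0,-0.02],"roll": 0.14},
  {"delta_pos": [0,0,-0.02],"roll": 0.21},
], grip=1)

```text
time_s: 18.45
eef_pos: [545.7, 337.1, 29.9]
tcp_rot: [-0.0, 0.576, 0.817, 0.0]
ft_force: [0.0, -0.3, 0.0]
opening: 94.1
grip_force: 0.0
```

Call:
drive_tool([
  {"delta_pos": [0,0,0],"roll": 0.07},
  {"delta_pos": [0,0,0],"roll": 0.14},
  {"delta_pos": [0,0,0],"roll": 0.21},
  {"delta_pos": [0,0,0],"roll": 0.28},
  {"delta_pos": [0,0,0],"roll": 0.35},
  {"delta_pos": [0,0,0],"roll": 0.42},
  {"delta_pos": [0,0,0],"roll": 0.49},
  {"delta_pos": [0,0,0],"roll": 0.54},
])

```text
time_s: 19.25
eef_pos: [545.6, 337.1, 29.7]
tcp_rot: [-0.0, 0.924, 0.382, -0.0]
ft_force: [-0.2, 0.0, 0.2]
opening: 93.7
grip_force: 0.0
```

Call:
drive_tool([
  {"delta_pos": [0,0,0],"roll": 0},
  {"delta_pos": [0,0,0],"roll": 0},
  {"delta_pos": [0,0,0.02],"roll": 0},
  {"delta_pos": [0,0,0.02],"roll": 0},
  {"delta_pos": [0,0,0.02],"roll": 0},
])

```text
time_s: 19.75
eef_pos: [545.3, 336.9, 9.7]
tcp_rot: [0.0, 0.923, 0.384, -0.001]
ft_force: [0.2, 0.5, 0.2]
opening: 94.3
grip_force: 0.0
```

Call:
drive_tool([
  {"delta_pos": [0,0,0],"roll": 0},
  {"delta_pos": [0,0,0],"roll": 0},
  {"delta_pos": [0,0,0],"roll": 0},
  {"delta_pos": [0,0,0],"roll": 0},
  {"delta_pos": [0,0,0],"roll": 0},
  {"delta_pos": [0,0,0],"roll": 0},
  {"delta_pos": [0,0,0],"roll": 0},
], grip=0.55)

```text
time_s: 20.45
eef_pos: [546.1, 337.0, 10.3]
tcp_rot: [0.0, 0.923, 0.384, 0.0]
ft_force: [0.3, -0.3, 3.0]
opening: 62.6
grip_force: 30.0
```

Call:
drive_tool([
  {"delta_pos": [0,0,-0.03],"roll": 0},
  {"delta_pos": [0,0,-0.08],"roll": 0},
  {"delta_pos": [0,0,-0.13],"roll": 0},
  {"delta_pos": [0,0,-0.16],"roll": 0},
  {"delta_pos": [0,0,-0.16],"roll": 0},
  {"delta_pos": [0,0,-0.16],"roll": 0},
])

```text
time_s: 21.05
eef_pos: [545.0, 336.9, 169.1]
tcp_rot: [-0.0, 0.923, 0.384, -0.001]
ft_force: [-0.2, 0.4, -4.1]
opening: 62.6
grip_force: 30.0
```

```bash
cat > held.py <<'E'
from h import *
d=snap("wrist","wG2"); s=sense(); z=s["eef_pos"][2]+5.3; print(s["opening"],s["grip_force"])
c,*q=circ(edges(d,z,15,45),s["eef_pos"][:2],32); print(c,q,s["eef_pos"])
i=d["image"]; v,u=np.mgrid[0:480,0:640]; W=plane(d,np.c_[u.ravel(),v.ravel()],z); r=np.hypot(W[:,0]-c[0],W[:,1]-c[1]).reshape(480,640)
g=cv2.cvtColor(i,cv2.COLOR_RGB2GRAY); 
for t in (40,50,60,80):
  b=((r<28)&(r>21)&(g<t)).astype(np.uint8); n,l,st,ce=cv2.connectedComponentsWithStats(b)
  for k in range(1,n):
    if st[k,4]>8: D=plane(d,ce[k],z)[0,:2]-c; print(t,st[k,4],ce[k],np.hypot(*D),np.degrees(np.arctan2(D[1],D[0])))
tool(630.4,-78.3,170)
E
python3 held.py
```

```text
62.86829474825956 29.999302856158465
[544.97896482 336.94460459] [394, np.float64(0.4047621946340452), 17] [544.16036436 336.4699323  167.66505991]
80 47 [342.5106383  250.78723404] 24.45402192613883 11.829749609664935
80 40 [275.65  263.275] 24.36353788857702 100.2468171921171
80 9 [269.77777778 264.22222222] 26.589857052758084 104.77811692100397
80 1816 [321.0589207  309.56662996] 11.559120994471302 -120.56297828898362
at [544.2 336.5 167.7] yaw 45.15 tilt 0.24 delta [-0.2333  0.3536 -0.002 ] roll None j6 1.23
```

Call:
drive_tool([
  {"delta_pos": [-0.027,0.041,-0.002],"roll": 0.02},
  {"delta_pos": [-0.054,0.082,-0.002],"roll": 0.04},
  {"delta_pos": [-0.081,0.123,-0.002],"roll": 0.06},
  {"delta_pos": [-0.108,0.164,-0.002],"roll": 0.095},
  {"delta_pos": [-0.135,0.205,-0.002],"roll": 0.095},
  {"delta_pos": [-0.162,0.246,-0.002],"roll": 0.095},
  {"delta_pos": [-0.189,0.287,-0.002],"roll": 0.095},
  {"delta_pos": [-0.216,0.328,-0.002],"roll": 0.095},
])

```text
time_s: 21.9
eef_pos: [624.2, -49.0, 168.4]
tcp_rot: [-0.002, 0.957, 0.29, -0.003]
ft_force: [1.1, 0.4, -3.3]
opening: 62.7
grip_force: 30.0
```

Call:
drive_tool([
  {"delta_pos": [0,0,0],"roll": 0},
  {"delta_pos": [0,0,0],"roll": 0},
])

```text
time_s: 22.1
eef_pos: [624.3, -48.2, 168.6]
tcp_rot: [-0.002, 0.957, 0.289, -0.003]
ft_force: [-0.7, 0.2, -1.6]
opening: 62.6
grip_force: 30.0
```

```bash
python3 -c "
from h import *
tool(630.4,-78.3,170,34)"
```

```text
at [624.3 -48.2 168.6] yaw 33.59 tilt 0.36 delta [-0.0116  0.0285 -0.0015] roll -0.0034 j6 0.8
```

Call:
drive_tool([
  {"delta_pos": [-0.0116,0.0285,0],"roll": 0},
  {"delta_pos": [-0.0116,0.0285,0],"roll": 0},
  {"delta_pos": [-0.0116,0.0285,0],"roll": 0},
  {"delta_pos": [-0.0116,0.0285,0],"roll": 0},
])

```text
time_s: 22.5
eef_pos: [631.3, -75.6, 171.1]
tcp_rot: [-0.001, 0.957, 0.291, -0.001]
ft_force: [-0.2, 0.4, -1.6]
opening: 62.7
grip_force: 30.0
```

```bash
python3 -c "
from h import *
tool(630.4,-78.3,170,34)"
```

```text
at [631.3 -75.6 171.1] yaw 33.84 tilt 0.14 delta [-0.0023  0.0018  0.0011] roll -0.0013 j6 0.75
```

Call:
drive_tool([
  {"delta_pos": [-0.0023,0.0018,0.01],"roll": 0},
  {"delta_pos": [-0.0023,0.0018,0.017],"roll": 0},
  {"delta_pos": [-0.0023,0.0018,0.018],"roll": 0},
  {"delta_pos": [-0.0023,0.0018,0.018],"roll": 0},
  {"delta_pos": [-0.0023,0.0018,0.018],"roll": 0},
])

```text
time_s: 23.0
eef_pos: [631.3, -80.2, 154.0]
tcp_rot: [0.0, 0.957, 0.29, 0.0]
ft_force: [0.0, 0.4, -2.5]
opening: 62.5
grip_force: 30.0
```

```bash
python3 -c "
from h import *
tool(630.5,-78.3,170,34)"
```

```text
at [631.3 -80.2 154. ] yaw 33.76 tilt 0.02 delta [ 0.0004 -0.0021 -0.016 ] roll -0.002 j6 0.75
```

Call:
drive_tool([
  {"delta_pos": [0.0002,-0.0018,0],"roll": -0.001},
  {"delta_pos": [0.0002,-0.0018,0],"roll": -0.001},
  {"delta_pos": [0.0002,-0.0018,0],"roll": -0.001},
  {"delta_pos": [0.0002,-0.0018,0],"roll": -0.001},
])

```text
time_s: 23.4
eef_pos: [630.4, -78.7, 154.1]
tcp_rot: [0.0, 0.957, 0.291, 0.0]
ft_force: [0.4, -0.3, -3.3]
opening: 62.8
grip_force: 30.0
```

```bash
python3 -c "
from h import *
tool(630.5,-78.3,170,34)"
```

```text
at [630.4 -78.7 154.1] yaw 33.87 tilt 0.02 delta [ 0.0003 -0.0003 -0.0159] roll -0.0011 j6 0.75
```

Now lower it to engage: the seat needs TCP z ≈ 81.3, since the grip is 10.3 mm over the underside.

Call:
drive_tool([
  {"delta_pos": [0,0,0.006],"roll": 0},
  {"delta_pos": [0,0,0.01],"roll": 0},
  {"delta_pos": [0,0,0.014],"roll": 0},
  {"delta_pos": [0,0,0.018],"roll": 0},
  {"delta_pos": [0,0,0.022],"roll": 0},
  {"delta_pos": [0,0,0.026],"roll": 0},
  {"delta_pos": [0,0,0.03],"roll": 0},
  {"delta_pos": [0,0,0.03],"roll": 0},
])

```text
time_s: 24.2
eef_pos: [629.9, -78.6, 123.1]
tcp_rot: [-0.0, 0.957, 0.291, -0.001]
ft_force: [-0.7, 1.0, -2.6]
opening: 62.6
grip_force: 30.0
```

Call:
drive_tool([
  {"delta_pos": [0,0,0.01],"roll": 0},
  {"delta_pos": [0,0,0.02],"roll": 0},
  {"delta_pos": [0,0,0.028],"roll": 0},
  {"delta_pos": [0,0,0.034],"roll": 0},
  {"delta_pos": [0,0,0.038],"roll": 0},
  {"delta_pos": [0,0,0.041],"roll": 0},
  {"delta_pos": [0,0,0.0415],"roll": 0},
  {"delta_pos": [0,0,0.0415],"roll": 0},
])

```text
time_s: 25.0
eef_pos: [630.5, -78.7, 82.5]
tcp_rot: [0.0, 0.957, 0.291, 0.0]
ft_force: [0.3, -0.4, -2.5]
opening: 62.5
grip_force: 30.0
```

Call:
drive_tool([
  {"delta_pos": [0,0,0],"roll": 0},
  {"delta_pos": [0,0,0],"roll": 0},
  {"delta_pos": [0,0,0],"roll": 0},
  {"delta_pos": [0,0,0],"roll": 0},
  {"delta_pos": [0,0,-0.03],"roll": 0},
  {"delta_pos": [0,0,-0.07],"roll": 0},
  {"delta_pos": [0,0,-0.1],"roll": 0},
  {"delta_pos": [0,0,-0.1],"roll": 0},
], grip=1)

```text
time_s: 25.8
eef_pos: [633.5, -79.4, 187.9]
tcp_rot: [0.003, 0.957, 0.291, 0.005]
ft_force: [0.2, 1.0, -0.2]
opening: 94.2
grip_force: 0.0
```

Run:
```python
from h import *
d=snap("wrist","wA2"); C=cloud(d); C=C[d["depth"]>0]; r=np.hypot(C[:,0]-630,C[:,1]+78.3); g=(C[:,2]<120)
for a,b in ((20,24),(24,28),(33,37),(39.5,44)): print(a,np.percentile(C[g&(r>a)&(r<b),2],[10,50,90]))
# springs from top view: dark blobs
t=get_image("top"); np.savez("top2.npz",**t); im=t["image"]; m=(im.max(2)<75).astype(np.uint8)[270:330,290:450]
n,l,st,ce=cv2.connectedComponentsWithStats(m)
for k in range(1,n):
    if st[k,4]>60:
        uv=ce[k]+[290,270]; ys,xs=np.nonzero(l==k); W=plane(t,np.c_[xs+290,ys+270],6); print(st[k,4],uv,plane(t,uv,6)[0],np.ptp(W,0))
tool(700,-78,180,180)
```

```text
20 [84.92105707 85.75561937 86.62090026]
24 [84.96089202 85.82001181 86.68327117]
33 [62.32199882 76.55819575 78.35889349]
39.5 [50.68639464 62.54707536 63.59335753]
252 [321.07539683 283.18650794] [494.93597229  -2.48333446   6.        ] [7.74892944e+01 5.95878726e+01 4.54747351e-13]
529 [376.99432892 296.94517958] [ 460.01545044 -136.60645747    6.        ] [7.46261557e+01 8.71248550e+01 2.27373675e-13]
296 [416.01689189 301.9527027 ] [ 446.5259497  -230.49915228    6.        ] [5.54959450e+01 5.82785088e+01 2.27373675e-13]
at [630.5 -78.8 183.1] yaw 33.87 tilt 0.09 delta [0.0581 0.0381 0.0032] roll -1.2178 j6 0.75
```

The small cutter is seated: its collar top is at 85.8 mm (86 expected), its plate at 78. Now the springs: one wrist view covers all three.

Call:
drive_tool([
  {"delta_pos": [-0.045,-0.019,0],"roll": 0.06},
  {"delta_pos": [-0.09,-0.038,0],"roll": 0.12},
  {"delta_pos": [-0.135,-0.057,0],"roll": 0.18},
  {"delta_pos": [-0.18,-0.076,0.01],"roll": 0.24},
  {"delta_pos": [-0.2249,-0.0955,0.043],"roll": 0.282},
  {"delta_pos": [-0.2249,-0.0955,0.043],"roll": 0.282},
  {"delta_pos": [-0.2249,-0.0955,0.043],"roll": 0.282},
])

```text
time_s: 26.6
eef_pos: [387.7, -123.9, 137.6]
tcp_rot: [-0.001, 1.0, -0.0, -0.002]
ft_force: [0.0, -0.0, 0.5]
opening: 94.0
grip_force: 0.0
```

```bash
cat > spr.py <<'E'
from h import *
import sys
def springs(d):
    C=cloud(d); im=d["image"]; m=((im.max(2)<70)).astype(np.uint8); m[360:]=0
    # ignore gripper: keep points low
    m&=((C[...,2]<25)&(C[...,2]>-10)&(C[...,0]<520)&(C[...,0]>380)).astype(np.uint8)
    m=cv2.morphologyEx(m,cv2.MORPH_OPEN,np.ones((3,3),np.uint8))
    n,l,st,ce=cv2.connectedComponentsWithStats(m)
    for k in range(1,n):
        if st[k,4]<600: continue
        g=C[...,:2][l==k]; c=(g.max(0)+g.min(0))/2
        f=circ(edges(d,5,30,90),c,30,4); r=np.hypot(C[...,0]-f[0][0],C[...,1]-f[0][1]); z=C[...,2]
        print(st[k,4],ce[k].round(1),"bbox",c.round(1),"fit",f[0].round(1),f[1:],"z by r 19,22,25,28:",[np.median(z[abs(r-a)<1]).round(1) for a in (19,22,25,28)])
if __name__=="__main__": springs(snap("wrist",sys.argv[1]))
E
python3 spr.py wSp; python3 -c "
from h import *
tool(390,-125,140,0)"
```

```text
at [ 390.5 -124.8  138.9] yaw 0.01 tilt 0.04 delta [-0.0005  0.0002 -0.0011] roll 0.0001 j6 1.09
```

View pics/wSp.png

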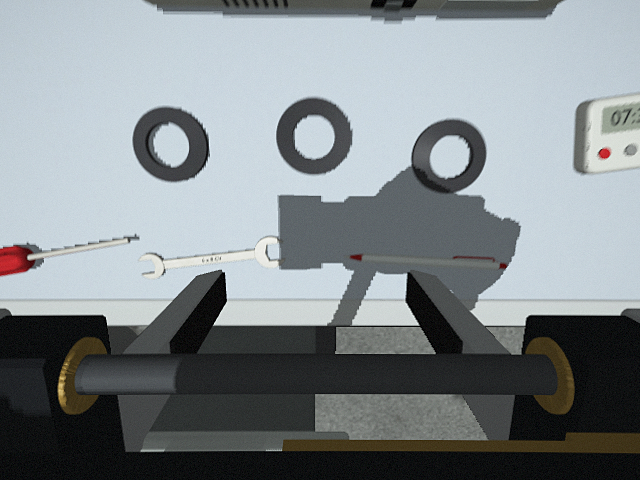

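The springs are at (171,144), (314,135) and (449,156), all clear of the fingers. My mask threshold was too strict, so I'll fix it.

Run:
```python
from h import *
d=dict(np.load("wSp.npz")); C=cloud(d); im=d["image"]; print([im[v,u] for u,v in((142,144),(285,135),(425,140),(300,230))],[C[v,u].round(0) for u,v in((142,144),(285,135),(425,140))])
m=(im.max(2)<95).astype(np.uint8); m[200:]=0; m[:60]=0
n,l,st,ce=cv2.connectedComponentsWithStats(m)
for k in range(1,n):
    if st[k,4]<600: continue
    o=(l==k).astype(np.uint8); ct=max(cv2.findContours(o,cv2.RETR_EXTERNAL,cv2.CHAIN_APPROX_NONE)[0],key=len)[:,0]
    h=C[...,2]
    out=[]
    for z in (6,11):
        P=plane(d,ct,z)[:,:2]; f=least_squares(lambda x:np.hypot(*(P-x[:2]).T)-x[2],[*P.mean(0),30],loss="soft_l1",f_scale=.4).x; out.append(f.round(1))
    c=out[0]; r=np.hypot(C[...,0]-c[0],C[...,1]-c[1])
    print(st[k,4],ce[k].round(1),"z6",out[0],"z11",out[1],"z(r)",[np.median(h[(abs(r-a)<1)&(o>0)]).round(1) for a in (20,23,26,29)])
```

```text
[array([70, 70, 75], dtype=uint8), array([64, 63, 65], dtype=uint8), array([87, 88, 91], dtype=uint8), array([ 89,  96, 102], dtype=uint8)] [array([460.,  16.,  11.]), array([467., -99.,   7.]), array([ 463., -212.,    9.])]
2892 [313.3 135.4] z6 [ 465.9 -121.8   29.5] z11 [ 465.8 -121.8   29. ] z(r) [np.float64(6.8), np.float64(8.0), np.float64(9.2), np.float64(10.1)]
2993 [171.3 143.7] z6 [459.6  -4.9  29.7] z11 [459.6  -6.8  29.2] z(r) [np.float64(9.6), np.float64(8.7), np.float64(7.5), np.float64(6.1)]
2595 [450. 157.] z6 [ 449.2 -232.5   29.7] z11 [ 449.4 -230.8   29.2] z(r) [np.float64(9.7), np.float64(8.6), np.float64(7.4), np.float64(6.2)]
```

Depth profiles: the middle spring, at (465.8,-121.8), is hollow up, so it is spring_b. The other two, at (459.6,-4.9) and (449.2,-232.5), are hollow down. I'll start with the left one.

Call:
drive_tool([
  {"delta_pos": [0.0691,-0.1199,0.0],"roll": 0},
  {"delta_pos": [0.0691,-0.1199,0.0],"roll": 0},
  {"delta_pos": [0.0691,-0.1199,0.05],"roll": 0},
  {"delta_pos": [0.0691,-0.1199,0.1],"roll": 0},
  {"delta_pos": [0.0691,-0.1199,0.11],"roll": 0},
  {"delta_pos": [0.0691,-0.1199,0.11],"roll": 0},
  {"delta_pos": [0.0691,-0.1199,0.11],"roll": 0},
])

```text
time_s: 27.35
eef_pos: [461.7, -4.6, 29.7]
tcp_rot: [0.0, 1.0, 0.001, 0.001]
ft_force: [0.3, 0.2, -0.0]
opening: 94.0
grip_force: 0.0
```

```bash
python3 -c "
from h import *
tool(459.6,-5,2.5,0)"
```

```text
at [461.7  -4.6  29.7] yaw 0.1 tilt 0.08 delta [-0.0022  0.0004  0.0272] roll 0.0008 j6 1.41
```

Call:
drive_tool([
  {"delta_pos": [-0.0015,0.0003,0.02],"roll": 0},
  {"delta_pos": [-0.0015,0.0003,0.0265],"roll": 0},
  {"delta_pos": [-0.0015,0.0003,0.0265],"roll": 0},
  {"delta_pos": [-0.0015,0.0003,0.0265],"roll": 0},
])

```text
time_s: 27.75
eef_pos: [459.2, -5.4, 4.0]
tcp_rot: [0.0, 1.0, 0.0, 0.001]
ft_force: [-0.3, 0.1, 0.6]
opening: 93.9
grip_force: 0.0
```

Call:
drive_tool([
  {"delta_pos": [0,0,0],"roll": 0},
  {"delta_pos": [0,0,0],"roll": 0},
  {"delta_pos": [0,0,0],"roll": 0},
  {"delta_pos": [0,0,0],"roll": 0},
  {"delta_pos": [0,0,0],"roll": 0},
  {"delta_pos": [0,0,0],"roll": 0},
  {"delta_pos": [0,0,0],"roll": 0},
], grip=0.5)

```text
time_s: 28.45
eef_pos: [458.0, -5.0, 3.0]
tcp_rot: [-0.0, 1.0, 0.0, 0.0]
ft_force: [0.0, -0.2, 2.5]
opening: 58.1
grip_force: 30.0
```

Call:
drive_tool([
  {"delta_pos": [0,0,0],"roll": 0},
  {"delta_pos": [0,0,0],"roll": 0},
  {"delta_pos": [0,0,0],"roll": 0},
  {"delta_pos": [0,0,-0.02],"roll": 0},
  {"delta_pos": [0.001,0,-0.02],"roll": -0.07},
  {"delta_pos": [0.001,0,-0.02],"roll": -0.14},
  {"delta_pos": [0.001,0,-0.02],"roll": -0.21},
  {"delta_pos": [0.001,0,-0.02],"roll": -0.28},
], grip=1)

```text
time_s: 29.25
eef_pos: [458.9, -5.1, 22.9]
tcp_rot: [0.0, 0.956, 0.292, 0.0]
ft_force: [1.2, -0.1, -0.1]
opening: 94.0
grip_force: 0.0
```

Call:
drive_tool([
  {"delta_pos": [0,0,0],"roll": -0.07},
  {"delta_pos": [0,0,0],"roll": -0.14},
  {"delta_pos": [0,0,0],"roll": -0.21},
  {"delta_pos": [0,0,0],"roll": -0.28},
  {"delta_pos": [0,0,0],"roll": -0.35},
  {"delta_pos": [0,0,0],"roll": -0.42},
  {"delta_pos": [0,0,0],"roll": -0.47},
  {"delta_pos": [0,0,0],"roll": -0.47},
])

```text
time_s: 30.05
eef_pos: [458.8, -5.1, 22.8]
tcp_rot: [-0.0, 0.707, 0.707, -0.0]
ft_force: [0.7, -0.1, -0.4]
opening: 93.8
grip_force: 0.0
```

Call:
drive_tool([
  {"delta_pos": [0,0,0],"roll": 0},
  {"delta_pos": [0,0,0.02],"roll": 0},
  {"delta_pos": [0,0,0.02],"roll": 0},
  {"delta_pos": [0,0,0.02],"roll": 0},
])

```text
time_s: 30.45
eef_pos: [458.6, -5.0, 2.8]
tcp_rot: [-0.0, 0.707, 0.707, -0.0]
ft_force: [0.2, -0.9, 1.0]
opening: 94.0
grip_force: 0.0
```

Call:
drive_tool([
  {"delta_pos": [0,0,0],"roll": 0},
  {"delta_pos": [0,0,0],"roll": 0},
  {"delta_pos": [0,0,0],"roll": 0},
  {"delta_pos": [0,0,0],"roll": 0},
  {"delta_pos": [0,0,0],"roll": 0},
  {"delta_pos": [0,0,0],"roll": 0},
  {"delta_pos": [0,0,0],"roll": 0},
], grip=0.5)

```text
time_s: 31.15
eef_pos: [459.1, -5.1, 3.1]
tcp_rot: [0.0, 0.707, 0.707, 0.0]
ft_force: [-0.4, 0.1, 1.8]
opening: 58.3
grip_force: 30.0
```

Call:
drive_tool([
  {"delta_pos": [0,0,-0.03],"roll": 0},
  {"delta_pos": [0,0,-0.08],"roll": 0},
  {"delta_pos": [0,0,-0.13],"roll": 0},
  {"delta_pos": [0,0,-0.16],"roll": 0},
  {"delta_pos": [0,0,-0.16],"roll": 0},
  {"delta_pos": [0,0,-0.16],"roll": 0},
])

```text
time_s: 31.75
eef_pos: [458.7, -5.1, 162.8]
tcp_rot: [0.0, 0.707, 0.707, 0.0]
ft_force: [-0.3, 0.3, -2.1]
opening: 58.1
grip_force: 30.0
```

```bash
python3 -c "
from h import *
tool(630.4,-78.5,163,90)
d=snap('wrist','wG3'); s=sense(); i=d['image'][:,:,::-1]; z=s['eef_pos'][2]
print(circ(edges(d,z+3,15,45),s['eef_pos'][:2],30),s['eef_pos'],s['opening'])"
```

```text
at [458.7  -5.1 162.8] yaw 90.03 tilt 0.02 delta [-7.350e-02  1.717e-01 -1.000e-04] roll 0.0003 j6 -0.16
(array([458.61604655,  -5.38602318]), 354, np.float64(0.40130784139571696), 17) [457.79043732  -4.92514077 161.71643668] 58.13111024934265
```

Call:
drive_tool([
  {"delta_pos": [-0.018,0.043,0],"roll": 0},
  {"delta_pos": [-0.037,0.086,0],"roll": 0},
  {"delta_pos": [-0.055,0.129,0],"roll": 0},
  {"delta_pos": [-0.0735,0.172,0],"roll": 0},
  {"delta_pos": [-0.0735,0.172,0.01],"roll": 0},
  {"delta_pos": [-0.0735,0.172,0.01],"roll": 0},
  {"delta_pos": [-0.0735,0.172,0.01],"roll": 0},
  {"delta_pos": [-0.0735,0.172,0.01],"roll": 0},
])

```text
time_s: 32.6
eef_pos: [629.5, -77.8, 152.5]
tcp_rot: [-0.001, 0.707, 0.707, -0.0]
ft_force: [0.3, -0.6, -0.7]
opening: 58.4
grip_force: 30.0
```

```bash
python3 -c "
from h import *
tool(630.4,-78.5,89.5,90)"
```

```text
at [629.5 -77.8 152.5] yaw 90.06 tilt 0.11 delta [-0.0008  0.001   0.063 ] roll 0.0005 j6 -0.23
```

Call:
drive_tool([
  {"delta_pos": [-0.0004,0.0006,0.008],"roll": 0},
  {"delta_pos": [-0.0004,0.0006,0.014],"roll": 0},
  {"delta_pos": [-0.0004,0.0006,0.02],"roll": 0},
  {"delta_pos": [-0.0004,0.0006,0.028],"roll": 0},
  {"delta_pos": [-0.0004,0.0006,0.038],"roll": 0},
  {"delta_pos": [-0.0004,0.0006,0.05],"roll": 0},
  {"delta_pos": [-0.0004,0.0006,0.059],"roll": 0},
  {"delta_pos": [-0.0004,0.0006,0.0625],"roll": 0},
])

```text
time_s: 33.4
eef_pos: [630.6, -78.7, 89.0]
tcp_rot: [-0.001, 0.707, 0.707, -0.001]
ft_force: [-4.3, 0.6, 13.3]
opening: 58.1
grip_force: 30.0
```

Call:
drive_tool([
  {"delta_pos": [0,0,0],"roll": 0},
  {"delta_pos": [0,0,0],"roll": 0},
])

```text
time_s: 33.6
eef_pos: [631.9, -79.0, 90.5]
tcp_rot: [0.0, 0.707, 0.707, 0.0]
ft_force: [-0.3, 0.5, -0.5]
opening: 58.0
grip_force: 30.0
```

Call:
drive_tool([
  {"delta_pos": [0,0,0],"roll": 0},
  {"delta_pos": [0,0,0],"roll": 0},
  {"delta_pos": [0,0,0],"roll": 0},
  {"delta_pos": [0,0,0],"roll": 0},
  {"delta_pos": [0,0,-0.03],"roll": 0},
  {"delta_pos": [0,0,-0.07],"roll": 0},
  {"delta_pos": [0,0,-0.08],"roll": 0},
  {"delta_pos": [0,0,-0.08],"roll": 0},
], grip=1)

```text
time_s: 34.4
eef_pos: [632.9, -79.2, 172.5]
tcp_rot: [0.002, 0.707, 0.707, 0.001]
ft_force: [0.1, 0.7, 0.6]
opening: 94.0
grip_force: 0.0
```

```bash
cat > chk.py <<'E'
from h import *
import sys
d=snap("wrist",sys.argv[1]); C=cloud(d); m=d["depth"]>0; im=d["image"]; P=C[m]; g=im.max(2)[m]
r=np.hypot(P[:,0]-630.2,P[:,1]+78.4); s=(P[:,2]<127)&(P[:,2]>84)&(g<95)
for a in (20,23,26,29): q=s&(abs(r-a)<1); print(a,q.sum(),np.percentile(P[q,2],[10,50,90]).round(1) if q.sum() else None)
q=s&(r<40)&(r>16); print("dark extent",np.percentile(P[q],1,axis=0).round(1),np.percentile(P[q],99,axis=0).round(1))
t=get_image("top"); np.savez("topx.npz",**t)
m=(t["image"].max(2)<85).astype(np.uint8); m[:275]=0; m[325:]=0; m[:,:290]=0; m[:,450:]=0
n,l,st,ce=cv2.connectedComponentsWithStats(m)
for k in range(1,n):
    if st[k,4]>60: print(st[k,4],plane(t,ce[k],6)[0].round(1))
E
python3 chk.py wK1; python3 -c "
from h import *
tool(465.8,-121.8,40,90)"
```

```text
20 333 [94.5 95.5 96.8]
23 414 [93.3 94.4 95.5]
26 529 [92.2 93.3 94.4]
29 484 [89.6 92.3 93.2]
dark extent [ 603.3 -107.1   85.5] [659.7 -49.5 121.2]
127 [505.1   3.7   6. ]
1451 [ 451.5 -174.     6. ]
at [630.8 -78.7 169.3] yaw 90.03 tilt 0.1 delta [-0.043  -0.1648  0.1295] roll 0.0003 j6 -0.23
```

The first spring is seated: 95.5 at its bore edge and 92.3 at its rim, as expected. Now a look at spring_b.

Call:
drive_tool([
  {"delta_pos": [-0.0,-0.05,0],"roll": 0},
  {"delta_pos": [-0.04,-0.09,0],"roll": 0},
  {"delta_pos": [-0.08,-0.13,0.0],"roll": 0},
  {"delta_pos": [-0.1133,-0.165,0.0],"roll": 0},
  {"delta_pos": [-0.1133,-0.165,0.029],"roll": 0},
  {"delta_pos": [-0.1133,-0.165,0.029],"roll": 0},
  {"delta_pos": [-0.1133,-0.165,0.029],"roll": 0},
])

```text
time_s: 35.2
eef_pos: [465.9, -191.6, 140.1]
tcp_rot: [-0.002, 0.707, 0.707, -0.0]
ft_force: [0.6, 0.0, -0.3]
opening: 94.1
grip_force: 0.0
```

```bash
cat > spr.py <<'E'
from h import *
import sys
d=snap("wrist",sys.argv[1]); C=cloud(d); h=C[...,2]; im=d["image"]
m=((im.max(2)<95)&(h<20)&(h>1)&(C[...,0]>395)&(C[...,0]<535)).astype(np.uint8); m=cv2.morphologyEx(m,cv2.MORPH_CLOSE,np.ones((3,3),np.uint8))
n,l,st,ce=cv2.connectedComponentsWithStats(m)
for k in range(1,n):
    if st[k,4]<600: continue
    o=(l==k).astype(np.uint8); ct=max(cv2.findContours(o,cv2.RETR_EXTERNAL,cv2.CHAIN_APPROX_NONE)[0],key=len)[:,0]
    out=[]
    for z in (6,11):
        P=plane(d,ct,z)[:,:2]; out.append(least_squares(lambda x:np.hypot(*(P-x[:2]).T)-x[2],[*P.mean(0),30],loss="soft_l1",f_scale=.4).x.round(1))
    c=out[0]; r=np.hypot(C[...,0]-c[0],C[...,1]-c[1])
    print(st[k,4],ce[k].round(1),"z6",out[0],"z11",out[1],"z(r)",[np.median(h[(abs(r-a)<1)&(o>0)]).round(1) for a in (20,23,26,29)])
E
python3 spr.py wSb; python3 -c "
from h import *
tool(465.8,-121.8,40,90)"
```

```text
2834 [315.3 146.8] z6 [ 465.2 -121.4   29.7] z11 [ 465.2 -121.4   29.2] z(r) [np.float64(6.8), np.float64(7.9), np.float64(9.3), np.float64(10.3)]
2080 [297.3 276.3] z6 [ 448.9 -232.8   29.8] z11 [ 449.2 -231.1   29.3] z(r) [np.float64(9.7), np.float64(8.5), np.float64(7.4), np.float64(6.0)]
at [ 467.1 -191.7  141. ] yaw 90.04 tilt 0.08 delta [ 0.0698 -0.0012  0.1011] roll 0.0004 j6 -0.53
```

Call:
drive_tool([
  {"delta_pos": [0.04,-0.0015,0.03],"roll": 0},
  {"delta_pos": [0.0702,-0.0015,0.07],"roll": 0},
  {"delta_pos": [0.0702,-0.0015,0.11],"roll": 0},
  {"delta_pos": [0.0702,-0.0015,0.11],"roll": 0},
  {"delta_pos": [0.0702,-0.0015,0.128],"roll": 0},
  {"delta_pos": [0.0702,-0.0015,0.1335],"roll": 0},
  {"delta_pos": [0.0702,-0.0015,0.1335],"roll": 0},
  {"delta_pos": [0.0702,-0.0015,0.1335],"roll": 0},
])

```text
time_s: 36.05
eef_pos: [466.4, -122.6, 9.2]
tcp_rot: [0.001, 0.707, 0.707, 0.001]
ft_force: [0.5, 0.2, 0.6]
opening: 93.8
grip_force: 0.0
```

Call:
drive_tool([
  {"delta_pos": [0,0,0],"roll": 0},
  {"delta_pos": [0,0,0],"roll": 0},
  {"delta_pos": [0,0,0],"roll": 0},
  {"delta_pos": [0,0,0],"roll": 0},
  {"delta_pos": [0,0,0],"roll": 0},
  {"delta_pos": [0,0,0],"roll": 0},
  {"delta_pos": [0,0,0],"roll": 0},
], grip=0.5)

```text
time_s: 36.75
eef_pos: [465.2, -122.1, 8.0]
tcp_rot: [0.0, 0.707, 0.707, 0.0]
ft_force: [-0.9, -0.9, 1.8]
opening: 57.9
grip_force: 30.0
```

Call:
drive_tool([
  {"delta_pos": [0,0,0],"roll": 0},
  {"delta_pos": [0,0,0],"roll": 0},
  {"delta_pos": [0,0,0],"roll": 0},
  {"delta_pos": [0,0,-0.02],"roll": 0},
  {"delta_pos": [0.0,0,-0.02],"roll": 0.07},
  {"delta_pos": [0.0,0,-0.02],"roll": 0.14},
  {"delta_pos": [0.0,0,-0.02],"roll": 0.21},
  {"delta_pos": [0.0,0,-0.02],"roll": 0.28},
], grip=1)

```text
time_s: 37.55
eef_pos: [465.1, -122.0, 27.9]
tcp_rot: [-0.0, 0.883, 0.47, 0.0]
ft_force: [0.4, -0.9, 0.9]
opening: 94.3
grip_force: 0.0
```

Call:
drive_tool([
  {"delta_pos": [0,0,0],"roll": 0.07},
  {"delta_pos": [0,0,0],"roll": 0.14},
  {"delta_pos": [0,0,0],"roll": 0.21},
  {"delta_pos": [0,0,0],"roll": 0.28},
  {"delta_pos": [0,0,0],"roll": 0.35},
  {"delta_pos": [0,0,0],"roll": 0.42},
  {"delta_pos": [0,0,0],"roll": 0.47},
  {"delta_pos": [0,0,0],"roll": 0.47},
])

```text
time_s: 38.35
eef_pos: [465.0, -122.1, 27.8]
tcp_rot: [-0.0, 1.0, 0.0, -0.0]
ft_force: [-0.6, 0.2, 0.1]
opening: 94.1
grip_force: 0.0
```

Call:
drive_tool([
  {"delta_pos": [0,0,0],"roll": 0},
  {"delta_pos": [0,0,0.021],"roll": 0},
  {"delta_pos": [0,0,0.021],"roll": 0},
  {"delta_pos": [0,0,0.021],"roll": 0},
])

```text
time_s: 38.75
eef_pos: [464.7, -121.9, 6.8]
tcp_rot: [-0.0, 1.0, 0.001, -0.001]
ft_force: [-1.5, 0.5, 0.8]
opening: 93.9
grip_force: 0.0
```

Call:
drive_tool([
  {"delta_pos": [0,0,0],"roll": 0},
  {"delta_pos": [0,0,0],"roll": 0},
  {"delta_pos": [0,0,0],"roll": 0},
  {"delta_pos": [0,0,0],"roll": 0},
  {"delta_pos": [0,0,0],"roll": 0},
  {"delta_pos": [0,0,0],"roll": 0},
  {"delta_pos": [0,0,0],"roll": 0},
], grip=0.5)

```text
time_s: 39.45
eef_pos: [465.2, -122.2, 7.1]
tcp_rot: [0.0, 1.0, 0.0, 0.0]
ft_force: [-0.4, 0.6, 1.6]
opening: 58.3
grip_force: 30.0
```

Call:
drive_tool([
  {"delta_pos": [0,0,-0.03],"roll": 0},
  {"delta_pos": [0,0,-0.08],"roll": 0},
  {"delta_pos": [0,0,-0.13],"roll": 0},
  {"delta_pos": [0,0,-0.16],"roll": 0},
  {"delta_pos": [0,0,-0.16],"roll": 0},
  {"delta_pos": [0,0,-0.16],"roll": 0},
])

```text
time_s: 40.05
eef_pos: [464.8, -122.0, 166.8]
tcp_rot: [0.0, 1.0, 0.0, 0.0]
ft_force: [-1.0, 0.3, -1.8]
opening: 58.1
grip_force: 30.0
```

```bash
python3 -c "
from h import *
tool(630.6,-78.6,165,0)
d=snap('wrist','wG4'); s=sense(); z=s['eef_pos'][2]
print(circ(edges(d,z+4,15,45),s['eef_pos'][:2],30),s['eef_pos'],s['opening'])"
```

```text
at [ 464.8 -122.   166.8] yaw 0.03 tilt 0.02 delta [ 0.1658 -0.0433  0.0019] roll 0.0003 j6 1.17
(array([ 464.67433309, -122.00852447]), 355, np.float64(0.403325537180539), 17) [ 463.99227971 -121.64314808  165.66593643] 58.57616619043519
```

Call:
drive_tool([
  {"delta_pos": [0.042,-0.011,0],"roll": 0},
  {"delta_pos": [0.083,-0.022,0],"roll": 0},
  {"delta_pos": [0.125,-0.033,0],"roll": 0},
  {"delta_pos": [0.1658,-0.0433,0],"roll": 0},
  {"delta_pos": [0.1658,-0.0433,0.01],"roll": 0},
  {"delta_pos": [0.1658,-0.0433,0.01],"roll": 0},
  {"delta_pos": [0.1658,-0.0433,0.01],"roll": 0},
  {"delta_pos": [0.1658,-0.0433,0.01],"roll": 0},
])

```text
time_s: 40.9
eef_pos: [629.4, -79.0, 156.5]
tcp_rot: [-0.0, 1.0, -0.0, -0.001]
ft_force: [-0.5, 0.2, -1.3]
opening: 58.3
grip_force: 30.0
```

```bash
python3 -c "
from h import *
tool(630.6,-78.6,104.5,0)"
```

```text
at [629.4 -79.  156.5] yaw -0.01 tilt 0.1 delta [ 0.0013 -0.0003  0.052 ] roll -0.0 j6 1.34
```

Call:
drive_tool([
  {"delta_pos": [0.0007,-0.0003,0.008],"roll": 0},
  {"delta_pos": [0.0007,-0.0003,0.014],"roll": 0},
  {"delta_pos": [0.0007,-0.0003,0.02],"roll": 0},
  {"delta_pos": [0.0007,-0.0003,0.028],"roll": 0},
  {"delta_pos": [0.0007,-0.0003,0.038],"roll": 0},
  {"delta_pos": [0.0007,-0.0003,0.046],"roll": 0},
  {"delta_pos": [0.0007,-0.0003,0.05],"roll": 0},
  {"delta_pos": [0.0007,-0.0003,0.0515],"roll": 0},
])

```text
time_s: 41.7
eef_pos: [631.2, -78.3, 104.5]
tcp_rot: [-0.0, 1.0, 0.0, -0.001]
ft_force: [-0.5, 0.3, 0.2]
opening: 58.0
grip_force: 30.0
```

Call:
drive_tool([
  {"delta_pos": [0,0,0],"roll": 0},
  {"delta_pos": [0,0,0],"roll": 0},
  {"delta_pos": [0,0,0],"roll": 0},
])

```text
time_s: 42.0
eef_pos: [631.9, -78.5, 105.9]
tcp_rot: [0.0, 1.0, 0.0, 0.0]
ft_force: [-0.3, -0.5, -0.6]
opening: 58.2
grip_force: 30.0
```

Call:
drive_tool([
  {"delta_pos": [0,0,0],"roll": 0},
  {"delta_pos": [0,0,0],"roll": 0},
  {"delta_pos": [0,0,0],"roll": 0},
  {"delta_pos": [0,0,0],"roll": 0},
  {"delta_pos": [0,0,-0.03],"roll": 0},
  {"delta_pos": [0,0,-0.06],"roll": 0},
  {"delta_pos": [0,0,-0.07],"roll": 0},
  {"delta_pos": [0,0,-0.07],"roll": 0},
], grip=1)

```text
time_s: 42.8
eef_pos: [632.6, -78.6, 177.1]
tcp_rot: [0.0, 1.0, 0.0, 0.002]
ft_force: [0.2, 0.4, 0.7]
opening: 93.6
grip_force: 0.0
```

```bash
python3 chk.py wK2; python3 -c "
from h import *
tool(379,-232.5,140,0)"
```

```text
20 381 [102.6 103.4 104.5]
23 519 [103.6 104.7 105.9]
26 636 [104.9 106.  107.2]
29 527 [105.9 107.  107.9]
dark extent [ 603.2 -107.2   84.7] [661.3 -49.6 120.8]
133 [504.5   4.9   6. ]
576 [ 463.3 -138.4    6. ]
748 [ 438.4 -211.8    6. ]
at [630.9 -78.3 174.4] yaw 0.03 tilt 0.1 delta [-0.2519  0.1541  0.0347] roll 0.0003 j6 1.34
```

Call:
drive_tool([
  {"delta_pos": [-0.045,0.0,0],"roll": 0},
  {"delta_pos": [-0.09,0.03,0],"roll": 0},
  {"delta_pos": [-0.13,0.06,0],"roll": 0},
  {"delta_pos": [-0.17,0.09,0],"roll": 0},
  {"delta_pos": [-0.21,0.12,0],"roll": 0},
  {"delta_pos": [-0.2519,0.1541,0.0347],"roll": 0},
  {"delta_pos": [-0.2519,0.1541,0.0347],"roll": 0},
  {"delta_pos": [-0.2519,0.1541,0.0347],"roll": 0},
])

```text
time_s: 43.7
eef_pos: [376.3, -232.1, 138.1]
tcp_rot: [-0.002, 1.0, -0.002, -0.003]
ft_force: [0.8, 0.9, -0.1]
opening: 93.8
grip_force: 0.0
```

Call:
drive_tool([
  {"delta_pos": [0,0,0],"roll": 0},
  {"delta_pos": [0,0,0],"roll": 0},
])

```text
time_s: 43.9
eef_pos: [380.9, -232.3, 140.8]
tcp_rot: [-0.0, 1.0, 0.001, 0.0]
ft_force: [0.3, -0.2, 0.2]
opening: 94.0
grip_force: 0.0
```

```bash
python3 spr.py wSc; python3 -c "
from h import *
tool(449.2,-232.6,2.8,0)"
```

```text
5152 [621.9 150.8] z6 [ 480.5 -646.7  173.4] z11 [ 480.1 -640.1  170.6] z(r) [np.float64(nan), np.float64(nan), np.float64(nan), np.float64(nan)]
2686 [316.9 149. ] z6 [ 449.  -233.3   29.2] z11 [ 449.1 -233.3   28.8] z(r) [np.float64(9.7), np.float64(8.5), np.float64(7.3), np.float64(6.2)]
at [ 381.  -232.3  141. ] yaw 0.12 tilt 0.05 delta [0.0681 0.0005 0.1382] roll 0.001 j6 0.86
  return _methods._mean(a, axis=axis, dtype=dtype,
  ret = ret.dtype.type(ret / rcount)
```

Call:
drive_tool([
  {"delta_pos": [0.04,0.0009,0.03],"roll": 0},
  {"delta_pos": [0.068,0.0009,0.07],"roll": 0},
  {"delta_pos": [0.068,0.0009,0.11],"roll": 0},
  {"delta_pos": [0.068,0.0009,0.11],"roll": 0},
  {"delta_pos": [0.068,0.0009,0.13],"roll": 0},
  {"delta_pos": [0.068,0.0009,0.138],"roll": 0},
  {"delta_pos": [0.068,0.0009,0.138],"roll": 0},
  {"delta_pos": [0.068,0.0009,0.138],"roll": 0},
])

```text
time_s: 44.75
eef_pos: [448.5, -233.9, 4.0]
tcp_rot: [0.001, 1.0, 0.0, 0.001]
ft_force: [-0.5, -0.8, 0.2]
opening: 94.3
grip_force: 0.0
```

Call:
drive_tool([
  {"delta_pos": [0,0,0],"roll": 0},
  {"delta_pos": [0,0,0],"roll": 0},
  {"delta_pos": [0,0,0],"roll": 0},
  {"delta_pos": [0,0,0],"roll": 0},
  {"delta_pos": [0,0,0],"roll": 0},
  {"delta_pos": [0,0,0],"roll": 0},
  {"delta_pos": [0,0,0],"roll": 0},
], grip=0.5)

```text
time_s: 45.45
eef_pos: [447.8, -233.5, 2.8]
tcp_rot: [0.0, 1.0, 0.0, 0.0]
ft_force: [-0.5, 0.2, 1.9]
opening: 58.2
grip_force: 30.0
```

Call:
drive_tool([
  {"delta_pos": [0,0,0],"roll": 0},
  {"delta_pos": [0,0,0],"roll": 0},
  {"delta_pos": [0,0,0],"roll": 0},
  {"delta_pos": [0,0,-0.02],"roll": 0},
  {"delta_pos": [0.001,0,-0.02],"roll": -0.07},
  {"delta_pos": [0.001,0,-0.02],"roll": -0.14},
  {"delta_pos": [0.001,0,-0.02],"roll": -0.21},
  {"delta_pos": [0.001,0,-0.02],"roll": -0.28},
], grip=1)

```text
time_s: 46.25
eef_pos: [448.7, -233.4, 22.6]
tcp_rot: [-0.0, 0.956, 0.292, -0.0]
ft_force: [0.1, 0.0, -0.4]
opening: 94.0
grip_force: 0.0
```

Call:
drive_tool([
  {"delta_pos": [0,0,0],"roll": -0.07},
  {"delta_pos": [0,0,0],"roll": -0.14},
  {"delta_pos": [0,0,0],"roll": -0.21},
  {"delta_pos": [0,0,0],"roll": -0.28},
  {"delta_pos": [0,0,0],"roll": -0.35},
  {"delta_pos": [0,0,0],"roll": -0.42},
  {"delta_pos": [0,0,0],"roll": -0.47},
  {"delta_pos": [0,0,0],"roll": -0.47},
])

```text
time_s: 47.05
eef_pos: [448.7, -233.4, 22.6]
tcp_rot: [-0.0, 0.707, 0.707, 0.0]
ft_force: [-0.0, 0.2, -0.1]
opening: 94.2
grip_force: 0.0
```

Call:
drive_tool([
  {"delta_pos": [0,0,0],"roll": 0},
  {"delta_pos": [0,0,0.02],"roll": 0},
  {"delta_pos": [0,0,0.02],"roll": 0},
  {"delta_pos": [0,0,0.02],"roll": 0},
])

```text
time_s: 47.45
eef_pos: [448.5, -233.3, 2.5]
tcp_rot: [-0.001, 0.707, 0.707, -0.0]
ft_force: [-0.1, -1.2, 0.0]
opening: 94.1
grip_force: 0.0
```

Call:
drive_tool([
  {"delta_pos": [0,0,0],"roll": 0},
  {"delta_pos": [0,0,0],"roll": 0},
  {"delta_pos": [0,0,0],"roll": 0},
  {"delta_pos": [0,0,0],"roll": 0},
  {"delta_pos": [0,0,0],"roll": 0},
  {"delta_pos": [0,0,0],"roll": 0},
  {"delta_pos": [0,0,0],"roll": 0},
], grip=0.5)

```text
time_s: 48.15
eef_pos: [448.9, -233.6, 2.9]
tcp_rot: [0.0, 0.707, 0.707, 0.0]
ft_force: [0.1, 0.9, 1.9]
opening: 58.1
grip_force: 30.0
```

Call:
drive_tool([
  {"delta_pos": [0,0,-0.03],"roll": 0},
  {"delta_pos": [0,0,-0.08],"roll": 0},
  {"delta_pos": [0,0,-0.13],"roll": 0},
  {"delta_pos": [0,0,-0.16],"roll": 0},
  {"delta_pos": [0,0,-0.16],"roll": 0},
  {"delta_pos": [0,0,-0.16],"roll": 0},
])

```text
time_s: 48.75
eef_pos: [448.5, -233.3, 162.6]
tcp_rot: [0.0, 0.707, 0.707, 0.0]
ft_force: [0.6, -0.4, -1.3]
opening: 58.3
grip_force: 30.0
```

```bash
python3 -c "
from h import *
tool(630.6,-78.6,163,90)
d=snap('wrist','wG5'); s=sense(); z=s['eef_pos'][2]
print(circ(edges(d,z+3,15,45),s['eef_pos'][:2],30),s['eef_pos'],s['opening'])"
```

```text
at [ 448.5 -233.3  162.6] yaw 90.04 tilt 0.02 delta [ 0.1546  0.1822 -0.0004] roll 0.0003 j6 -0.62
(array([ 448.51022612, -233.84374214]), 389, np.float64(0.3919294665777021), 17) [ 447.80053398 -232.87140382  161.46283914] 58.03151205217235
```

Call:
drive_tool([
  {"delta_pos": [0.03,0.036,0],"roll": 0},
  {"delta_pos": [0.06,0.073,0],"roll": 0},
  {"delta_pos": [0.09,0.109,0],"roll": 0},
  {"delta_pos": [0.12,0.145,0],"roll": 0},
  {"delta_pos": [0.1546,0.1822,0],"roll": 0},
  {"delta_pos": [0.1546,0.1822,0.01],"roll": 0},
  {"delta_pos": [0.1546,0.1822,0.01],"roll": 0},
  {"delta_pos": [0.1546,0.1822,0.01],"roll": 0},
])

```text
time_s: 49.6
eef_pos: [628.8, -79.2, 150.5]
tcp_rot: [-0.002, 0.707, 0.707, -0.002]
ft_force: [0.0, 0.3, -0.1]
opening: 58.3
grip_force: 30.0
```

Call:
drive_tool([
  {"delta_pos": [0,0,0],"roll": 0},
  {"delta_pos": [0,0,0],"roll": 0},
])

```text
time_s: 49.8
eef_pos: [630.1, -80.0, 153.1]
tcp_rot: [0.0, 0.708, 0.707, -0.0]
ft_force: [-0.9, 0.4, 0.5]
opening: 58.2
grip_force: 30.0
```

```bash
python3 -c "
from h import *
tool(630.6,-78.6,111.5,90)"
```

```text
at [630.1 -80.  153.1] yaw 89.93 tilt 0.01 delta [0.0014 0.0005 0.0416] roll -0.0006 j6 -0.23
```

Call:
drive_tool([
  {"delta_pos": [0.0013,0.0003,0.008],"roll": 0},
  {"delta_pos": [0.0013,0.0003,0.014],"roll": 0},
  {"delta_pos": [0.0013,0.0003,0.02],"roll": 0},
  {"delta_pos": [0.0013,0.0003,0.027],"roll": 0},
  {"delta_pos": [0.0013,0.0003,0.034],"roll": 0},
  {"delta_pos": [0.0013,0.0003,0.039],"roll": 0},
  {"delta_pos": [0.0013,0.0003,0.041],"roll": 0},
  {"delta_pos": [0.0013,0.0003,0.0415],"roll": 0},
])

```text
time_s: 50.6
eef_pos: [631.1, -77.4, 110.9]
tcp_rot: [-0.0, 0.707, 0.707, -0.0]
ft_force: [0.4, 0.2, -0.8]
opening: 58.4
grip_force: 30.0
```

Call:
drive_tool([
  {"delta_pos": [0,0,0],"roll": 0},
  {"delta_pos": [0,0,0],"roll": 0},
])

```text
time_s: 50.8
eef_pos: [631.5, -77.6, 111.6]
tcp_rot: [0.0, 0.707, 0.707, 0.0]
ft_force: [-0.3, -0.5, -0.8]
opening: 58.0
grip_force: 30.0
```

Call:
drive_tool([
  {"delta_pos": [0,0,0],"roll": 0},
  {"delta_pos": [0,0,0],"roll": 0},
  {"delta_pos": [0,0,0],"roll": 0},
  {"delta_pos": [0,0,0],"roll": 0},
  {"delta_pos": [0,0,-0.03],"roll": 0},
  {"delta_pos": [0,0,-0.06],"roll": 0},
  {"delta_pos": [0,0,-0.06],"roll": 0},
  {"delta_pos": [0,0,-0.06],"roll": 0},
], grip=1)

```text
time_s: 51.6
eef_pos: [631.4, -77.6, 171.7]
tcp_rot: [0.001, 0.707, 0.707, 0.0]
ft_force: [-0.5, 1.3, -0.8]
opening: 93.9
grip_force: 0.0
```

```bash
sed -i 's/P\[:,2\]<127/P[:,2]<125/' chk.py; python3 chk.py wK3
python3 - <<'E'
from h import *
d=dict(np.load("wK3.npz")); i=d["image"]; 
# knob: dark tall points around expected (628,-228)
C=cloud(d); m=(d["depth"]>0)&(C[...,2]>70)&(C[...,2]<95)&(np.hypot(C[...,0]-630,C[...,1]+228)<40)
P=C[m]; print(m.sum(), P.mean(0) if m.sum() else None)
tool(630,-228,170,180)
E
```

```text
20 511 [116.3 117.5 118.5]
23 588 [115.3 116.3 117.2]
26 670 [114.1 115.  116. ]
29 712 [ 90.9 113.8 114.8]
dark extent [ 602.9 -105.8   87. ] [659.3 -48.3 119.2]
135 [504.7   5.5   6. ]
1154 [ 450.  -169.2    6. ]
1401 [ 627.91739011 -224.08376896   81.65219179]
at [630.3 -77.3 170. ] yaw 90.03 tilt 0.13 delta [-1.507e-01 -4.000e-04 -1.000e-04] roll -0.7497 j6 -0.23
```

All three springs are at their expected heights. Before I go to the knob, I'll check the monitor's clearance and measure the bar from the current view.

Run:
```python
from h import *
t=dict(np.load("top0.npz")); C=cloud(t); C[t["depth"]<=0]=np.nan
P=C.reshape(-1,3); P=P[(P[:,2]>95)&(P[:,2]<600)&(P[:,1]<-100)&(P[:,0]>400)]
for y in range(-120,-520,-40):
    q=P[(P[:,1]<y)&(P[:,1]>=y-40)]; print(y,len(q), q[np.argmin(q[:,0])].round(0) if len(q) else "", np.percentile(q[:,0],2).round(0) if len(q) else "")
d=dict(np.load("wK3.npz")); C=cloud(d); m=(d["depth"]>0)&(C[...,2]>80)&(C[...,2]<92)&(np.hypot(C[...,0]-630,C[...,1]+228)<34)
Q=C[m][:,:2]; rc=cv2.minAreaRect(Q.astype(np.float32)); print(len(Q),rc,C[m][:,2].mean())
for n in ("wH2","wH"):
    d=dict(np.load(n+".npz")); C=cloud(d); m=(d["depth"]>0)&(C[...,2]>79)&(C[...,2]<92)&(np.hypot(C[...,0]-630,C[...,1]+228)<36)
    print(n,m.sum(),cv2.minAreaRect(C[m][:,:2].astype(np.float32)) if m.sum() else "")
```

```text
-120 0  
-160 722 [ 817. -195.  104.] 819.0
-200 1397 [ 819. -204.  105.] 822.0
-240 1390 [ 828. -242.  114.] 832.0
-280 1361 [ 839. -281.  105.] 844.0
-320 1352 [ 852. -327.  109.] 856.0
-360 1334 [ 863. -362.  111.] 868.0
-400 1306 [ 876. -401.  107.] 879.0
-440 1296 [ 885. -442.  107.] 890.0
-480 1272 [ 897. -483.  106.] 902.0
967 ((627.79150390625, -227.09486389160156), (15.127034187316895, 48.82966232299805), 89.80592346191406) 84.58022042456382
wH2 1653 ((628.2285766601562, -227.3024444580078), (14.607471466064453, 50.34321975708008), 89.74380493164062)
wH 959 ((627.7554931640625, -227.35043334960938), (14.319833755493164, 49.348270416259766), 89.2679443359375)
```

The monitor is well clear, at x > 810. The bar lies along world x, centred at (628.3,-227.8), 50 × 14.5 mm. I'll approach at yaw 180.

Call:
drive_tool([
  {"delta_pos": [-0.02,-0.0019,0],"roll": -0.07},
  {"delta_pos": [-0.04,-0.0019,0],"roll": -0.14},
  {"delta_pos": [-0.07,-0.0019,0],"roll": -0.21},
  {"delta_pos": [-0.1,-0.0019,0],"roll": -0.28},
  {"delta_pos": [-0.125,-0.0019,0],"roll": -0.35},
  {"delta_pos": [-0.1507,-0.0019,0],"roll": -0.42},
  {"delta_pos": [-0.1507,-0.0019,0],"roll": -0.49},
  {"delta_pos": [-0.1507,-0.0019,0],"roll": -0.56},
], grip=0.5)

```text
time_s: 52.5
eef_pos: [628.3, -228.9, 169.0]
tcp_rot: [-0.002, 0.195, 0.981, 0.001]
ft_force: [-0.5, -0.1, -0.1]
opening: 46.9
grip_force: 0.0
```

Call:
drive_tool([
  {"delta_pos": [0,0,0],"roll": -0.07},
  {"delta_pos": [0,0,0],"roll": -0.14},
  {"delta_pos": [0,0,0],"roll": -0.19},
  {"delta_pos": [0,0,0],"roll": -0.19},
  {"delta_pos": [0,0,0],"roll": -0.19},
])

```text
time_s: 53.0
eef_pos: [628.8, -227.9, 170.0]
tcp_rot: [-0.001, 0.001, 1.0, 0.001]
ft_force: [0.3, -0.8, -0.5]
opening: 46.9
grip_force: 0.0
```

```bash
python3 -c "
from h import *
tool(628.4,-227.8,68,180)"
```

```text
at [ 628.8 -227.9  170. ] yaw 179.9 tilt 0.13 delta [0.0002 0.     0.102 ] roll -0.0008 j6 -2.02
```

Call:
drive_tool([
  {"delta_pos": [0,0,0.04],"roll": 0},
  {"delta_pos": [0,0,0.075],"roll": 0},
  {"delta_pos": [0,0,0.095],"roll": 0},
  {"delta_pos": [0,0,0.102],"roll": 0},
  {"delta_pos": [0,0,0.102],"roll": 0},
  {"delta_pos": [0,0,0.102],"roll": 0},
])

```text
time_s: 53.6
eef_pos: [630.2, -228.6, 70.3]
tcp_rot: [0.001, -0.0, 1.0, -0.0]
ft_force: [-0.2, 0.6, 0.2]
opening: 47.0
grip_force: 0.0
```

Call:
drive_tool([
  {"delta_pos": [0,0,0],"roll": 0},
  {"delta_pos": [0,0,0],"roll": 0},
  {"delta_pos": [0,0,0],"roll": 0},
  {"delta_pos": [0,0,0],"roll": 0},
  {"delta_pos": [0,0,0],"roll": 0},
  {"delta_pos": [0,0,0],"roll": 0},
], grip=0.1)

```text
time_s: 54.2
eef_pos: [629.5, -228.1, 69.6]
tcp_rot: [0.0, -0.0, 1.0, 0.0]
ft_force: [0.1, 0.1, 2.6]
opening: 13.6
grip_force: 30.0
```

Call:
drive_tool([
  {"delta_pos": [0,0,0],"roll": 0.05},
  {"delta_pos": [0,0,0],"roll": 0.1},
  {"delta_pos": [0,0,0],"roll": 0.15},
  {"delta_pos": [0,0,0],"roll": 0.2},
  {"delta_pos": [0,0,0],"roll": 0.25},
  {"delta_pos": [0,0,0],"roll": 0.3},
  {"delta_pos": [0,0,0],"roll": 0.35},
  {"delta_pos": [0,0,0],"roll": 0.4},
])

```text
time_s: 55.0
eef_pos: [629.1, -228.9, 69.6]
tcp_rot: [0.0, 0.408, 0.913, -0.001]
ft_force: [-0.8, -0.7, 2.8]
opening: 14.0
grip_force: 30.0
```

Call:
drive_tool([
  {"delta_pos": [0,0,0],"roll": 0.05},
  {"delta_pos": [0,0,0],"roll": 0.1},
  {"delta_pos": [0,0,0],"roll": 0.15},
  {"delta_pos": [0,0,0],"roll": 0.2},
  {"delta_pos": [0,0,0],"roll": 0.23},
  {"delta_pos": [0,0,0],"roll": 0.245},
  {"delta_pos": [0,0,0],"roll": 0.255},
  {"delta_pos": [0,0,0],"roll": 0.26},
])

```text
time_s: 55.8
eef_pos: [628.6, -229.2, 69.6]
tcp_rot: [0.0, 0.637, 0.771, -0.001]
ft_force: [-3.5, -2.9, 4.2]
opening: 13.5
grip_force: 30.0
```

```bash
python3 -c "
from h import *
tool(628.4,-227.8,68,98.5); s=sense(); print(s['ft_force'],s['moment'],s['opening'])"
```

```text
at [ 628.6 -229.2   69.6] yaw 100.84 tilt 0.12 delta [0.0014 0.0001 0.0016] roll 0.0195 j6 -0.64
[-3.53982084 -2.8964144   4.23663694] [-0.55413695  0.71752553  0.15466287] 13.540212140834095
```

Call:
drive_tool([
  {"delta_pos": [0,0,0],"roll": 0.008},
  {"delta_pos": [0,0,0],"roll": 0.008},
  {"delta_pos": [0,0,0],"roll": 0.008},
])

```text
time_s: 56.1
eef_pos: [628.6, -229.2, 69.6]
tcp_rot: [0.0, 0.644, 0.765, -0.001]
ft_force: [-3.2, -4.5, 5.0]
opening: 13.6
grip_force: 30.0
```

Call:
drive_tool([
  {"delta_pos": [0,0,0],"roll": -0.05},
  {"delta_pos": [0,0,0],"roll": -0.1},
  {"delta_pos": [0,0,0],"roll": -0.15},
  {"delta_pos": [0,0,0],"roll": -0.2},
  {"delta_pos": [0,0,0],"roll": -0.25},
  {"delta_pos": [0,0,0],"roll": -0.3},
  {"delta_pos": [0,0,0],"roll": -0.35},
  {"delta_pos": [0,0,0],"roll": -0.4},
])

```text
time_s: 56.9
eef_pos: [629.4, -228.7, 69.6]
tcp_rot: [0.0, 0.275, 0.962, -0.0]
ft_force: [-2.5, -2.5, 4.8]
opening: 13.7
grip_force: 30.0
```

Call:
drive_tool([
  {"delta_pos": [0,0,0],"roll": -0.05},
  {"delta_pos": [0,0,0],"roll": -0.1},
  {"delta_pos": [0,0,0],"roll": -0.15},
  {"delta_pos": [0,0,0],"roll": -0.2},
  {"delta_pos": [0,0,0],"roll": -0.235},
  {"delta_pos": [0,0,0],"roll": -0.255},
  {"delta_pos": [0,0,0],"roll": -0.26},
  {"delta_pos": [0,0,0],"roll": -0.26},
])

```text
time_s: 57.7
eef_pos: [629.5, -228.0, 69.5]
tcp_rot: [0.0, 0.008, 1.0, 0.0]
ft_force: [-2.3, -1.1, 5.2]
opening: 13.2
grip_force: 30.0
```

Call:
drive_tool([
  {"delta_pos": [0,0,0],"roll": 0},
  {"delta_pos": [0,0,0],"roll": 0},
  {"delta_pos": [0,0,0],"roll": 0},
  {"delta_pos": [0,0,0],"roll": 0},
  {"delta_pos": [0,0,-0.03],"roll": 0},
  {"delta_pos": [0,0,-0.07],"roll": 0},
  {"delta_pos": [0,0,-0.11],"roll": 0},
  {"delta_pos": [0,0,-0.11],"roll": 0},
], grip=0.5)

```text
time_s: 58.5
eef_pos: [632.9, -229.7, 185.9]
tcp_rot: [0.006, 0.008, 1.0, -0.002]
ft_force: [0.6, -0.1, 0.4]
opening: 47.2
grip_force: 0.0
```

Call:
drive_tool([
  {"delta_pos": [-0.05,0.05,0],"roll": 0},
  {"delta_pos": [-0.05,0.09,0],"roll": 0},
  {"delta_pos": [-0.06,0.11,0],"roll": 0},
  {"delta_pos": [-0.06,0.11,0],"roll": 0},
  {"delta_pos": [-0.06,0.11,0],"roll": 0},
])

```text
time_s: 59.0
eef_pos: [690.8, -118.8, 178.2]
tcp_rot: [-0.001, 0.007, 1.0, -0.0]
ft_force: [-0.3, -0.4, 0.9]
opening: 47.1
grip_force: 0.0
```

Run:
```python
from h import *
d=snap("wrist","wF"); C=cloud(d); m=(d["depth"]>0)&(C[...,2]>79)&(C[...,2]<92)&(np.hypot(C[...,0]-630,C[...,1]+228)<36)
print(m.sum(),cv2.minAreaRect(C[m][:,:2].astype(np.float32)) if m.sum() else "", sense()["eef_pos"])
P=C[d["depth"]>0]; g=d["image"].max(2)[d["depth"]>0]; r=np.hypot(P[:,0]-630.2,P[:,1]+78.4); s=(P[:,2]<125)&(P[:,2]>84)&(g<95)
for a in (20,23,26,29): q=s&(abs(r-a)<1); print(a,q.sum(),np.percentile(P[q,2],[10,50,90]).round(1) if q.sum() else None)
cv2.imwrite("pics/fin.png",d["image"][:,:,::-1])
```

```text
1459 ((628.267578125, -227.2981414794922), (50.29133605957031, 14.43925952911377), 0.007815356366336346) [ 690.60664937 -119.74272899  178.40593063]
20 676 [104.1 117.3 118.4]
23 681 [115.2 116.2 117.4]
26 740 [113.9 115.  116.1]
29 702 [ 92.7 113.9 115. ]
```

View pics/fin.png

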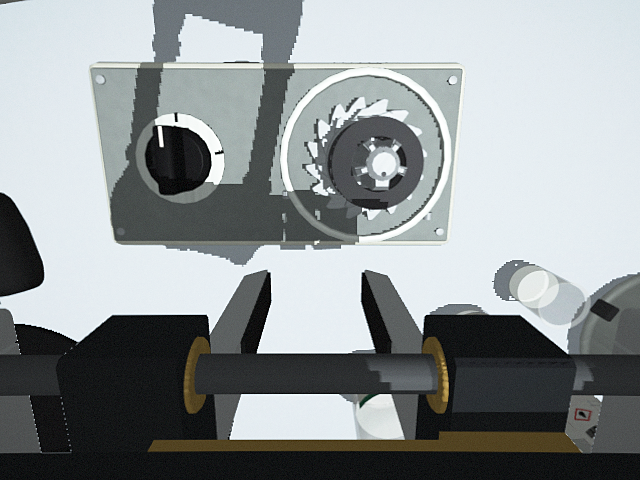

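The rotor stack is intact on the hub at (380,160). The knob bar is back at rest at (180,150), at an angle of 0.0°. The beaker is standing and the gripper is clear of everything, so I'm handing in.

```bash
python3 -c "
from h import *
print(finish_job())"
```

```text
the job is handed in; nothing more can be done
None
```

The job is handed in, and the final camera check looked right, though no verdict came back: both cutters present (large, then small) are keyed and home, the three disc springs are stacked alternating, and the knob was turned about 80° to its stop and is back at rest.

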